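Assemble and pack the keyed picnic tin

TASK

Put the oblong picnic tin together: lift the open middle tin off the sloping rack and seat it level on the base tin, turned so that its notch drops over the base tin's key; lay the matchbox inside it; then take the lid off the rack and seat it on top, its notch over the middle tin's key, so that everything sits fully down with no gap. Leave the kitchen timer, the espresso cup and the garlic where they stand.

Things in the scene. Friction and masses are not known exactly. Their poses are not given: they have to be found in the camera images.
- rack: Fixed draining rack of pale wooden slats, 300 mm wide (its y); origin on the worktop under its middle. Its face slopes 30 degrees, falling to the robot (its -x), and is 52 mm high above the origin. A 5 mm ledge holds middle tin and lid by their feet: they lie side by side, 80 mm left and right of the middle (either way round), long sides along the ledge; lift them off square to the slope.
- base: Base tin: open oblong metal tin with rounded corners, loose on the worktop, 0.6 kg, 112 mm long (x), 64 mm across (y), rim 60 mm high, walls 3.5 mm, no end lugs; turned any way. Origin: middle of its underside, z up. Outside its +x end, 60.5 mm from the middle, stands a key 13 mm wide and 4 mm thick, its top 8 mm above the rim.
- base_key (a point): The base tin's key, at the height of the rim (on its middle, 60.5 mm out along the tin's x, 60 mm above its underside).
- tier_center (a point): Centre of the middle tin, half-way up: 26 mm above its underside, 26 mm below its rim. Open metal tin, 0.22 kg, 112 mm long (x, to the end with notch and key), 64 mm across (y), z out of the open top; flat long sides. Inside 105 by 57 mm, floor 8 mm above the underside. Its 6 mm high foot fits inside the rim below with 2 mm play all round. Seated, its underside is 54 mm above the base tin's.
- tier_notch (a point): Notch of the middle tin: an 18 mm gap in the lug at its +x end, 60.5 mm from the middle, 6 mm above the underside. Lugs at both ends are 8 mm high (6 to 14 mm above the underside) and reach 64 mm from the middle; the one at -x is solid, so the wrong way round it rides on the key. Seated, this point meets base_key.
- tier_key (a point): Key of the middle tin, like the base tin's, outside its +x end; the point is at the height of the rim (60.5 mm from the middle, 52 mm above the underside); its top is 8 mm above the rim.
- lid_grip (a point): Middle of the lid's wooden bar handle, 37 mm above the lid's underside; the bar is 52 mm long (x), 12 mm across (y), 12 mm high, its lower side 19 mm above the plate. Lid: metal plate of the tins' outline, 0.15 kg, with foot and end lugs like the middle tin's; x points to its notched end, z up out of the bar's side. Seated, its underside is 46 mm above the middle tin's.
- lid_notch (a point): The notch of the lid, at the bottom of the lug (60.5 mm out along x, 6 mm above the lid's underside). Seated, it coincides with tier_key.
- matchbox_center (a point): Shut cardboard matchbox lying flat on the worktop, 36 mm (x) by 52 mm (y) by 16 mm high, 20 g; the point is its centre, 8 mm above its underside. Its drawer does not slide.
- timer: Bystander: round beige kitchen timer with a dial, 72 mm across, 60 mm high; origin at the middle of its underside.
- cup: Bystander: small cream espresso cup with a handle, 64 by 91 mm, 50 mm high; origin at the middle of its underside.
- garlic: Bystander: bulb of garlic, 56 mm; origin at the middle of its underside.
There are look-alikes about, which are no part of the job. Leave any yellow look-alike of the part that bears tier_center alone.

How it is judged:
On the way, in this order (a step that is already met when the one before it is completed fails the run):
1. the middle tin is seated level on the base tin, its notch over the key (distance between tier_notch and base_key below 0.0045 m and angle between each of tier_center, base's own z axis and vertical below 0.05 rad), for 0.2 s.
2. the matchbox lies inside the seated middle tin (all of step 1 and x of matchbox_center in the frame of tier_center between -0.05 and 0.05 m and y of matchbox_center in the frame of tier_center between -0.03 and 0.03 m and z of matchbox_center in the frame of tier_center between -0.026 and 0.018 m and linear speed of matchbox below 0.03 m/s), for 0.2 s.
3. the lid is seated level on the middle tin, its notch over the key (all of step 1 and x of matchbox_center in the frame of tier_center between -0.05 and 0.05 m and y of matchbox_center in the frame of tier_center between -0.03 and 0.03 m and z of matchbox_center in the frame of tier_center between -0.026 and 0.018 m and distance between lid_notch and tier_key below 0.0045 m and angle between lid_grip's own z axis and vertical below 0.05 rad), for 0.2 s.
At the end, for the whole second after the job is handed in: Base tin upright on the worktop, middle tin on it, lid on that, each level within 0.05 rad (3 degrees) and each notch point within 4.5 mm of the key point below; the matchbox inside the middle tin, below its rim; all at rest (all of step 3 and linear speed of each of base, tier, lid, matchbox below 0.02 m/s and height (world z) of base below 0.006 m); the robot touches nothing.
It fails at once if the kitchen timer was moved by more than 30 mm (distance of timer from where it was at the start of the episode above 0.03 m).
It fails at once if the espresso cup was moved by more than 30 mm (distance of cup from where it was at the start of the episode above 0.03 m).
It fails at once if the garlic was moved by more than 30 mm (distance of garlic from where it was at the start of the episode above 0.03 m).
It also fails if it takes over 69 s, if anything falls off the work surface, if the arm or the gripper's body presses on something with over 40 N, if the wrist force passes 120 N, or if a joint passes its speed limit or range.

ROBOT

A 6-joint arm with a two-finger parallel gripper is mounted at the origin on a cart in front of the work surface, level with it; the furniture and walls round the work are solid. World frame = base frame: x ahead of the robot, y to its left, z up, the work surface at z = 0. Lengths are in m, angles in rad, forces in N, time in s.
With the tool pointing down it reaches from about 0.325 to 0.9 m from the base axis. Payload 3.5 kg.
Tool frame: the origin (TCP) lies on the centre line of the jaws, within the pads' length; the fingertips stand 17 mm ahead of it and the grasp point (between the pads) lies 2 mm behind it; z points along the fingers, y is the line along which they close (so a half turn about z gives the same grasp; the last joint's range is limited). The gripper opens to 85 mm and grips with 20 to 120 N. Pads are 22 mm wide; open, the fingers measure 114 mm over their backs; the gripper's body (76 mm by 85 mm) begins 54 mm behind the grasp point. The pads swing forward as they close: fully open they stand 13 mm farther back than shut.
Start: joints at [-1.309, 0.276, -0.026, 1.268, 0, 1.467], TCP at [0.223, -0.584, 0.248] pointing down, gripper open.
Joint ranges: [-3.12, 3.12], [-0.85, 1.88], [-1.08, 1.24], [-1.95, 2.15], [-1.57, 1.53], [-3.14, 3.14]. Speed limits (rad/s): [2.57, 2.57, 3.14, 3.14, 3.14, 3.14].

INTERFACE

Orientations are given as a unit quaternion [x, y, z, w].
In Python, from rig import bot gives the robot as it stands.
- The arm moves only by the tool apply_moves, never from a script. Its argument "moves" is text: rows parted by semicolons, each of 7 numbers parted by spaces: the closure in counts, from 0 (fully open) to 255 (shut), then the shift along the tool's x, y, z in mm, then the turn, a rotation vector about the tool's x, y, z in rad. In form: grip x y z ax ay az; .... A call has 1 to 5 rows; each row shifts and turns the commanded pose from where the row before left it, along the tool's axes as they then stand; what a row does not reach is not made up. A row lasts 1/12 s, in which the tool goes at most 41.7 mm and 7.16 degrees, less where a joint would pass 70% of its speed; a pose out of reach is approached as far as the arm can. A call with a gripper value outside its range is refused whole. The fingers move at their own pace and stop on an object; the grip force is fixed at half the most. Time passes only in rows, so rows that do not move let the fingers close. It gives the time, the measured TCP pose, the force, the opening and the grip force at its end, in the units of the state.
- bot.read_state(): the state, without advancing time (a new reading comes with each control period).
- bot.grab_frame(name): name is "side" or "top" or "wrist"; returns a dict with "img" (384x512x3 uint8, red, green, blue), "depth" (384x512 float32, m along the optical axis (not along the pixel's ray), 0 where there is no reading), "fx", "fy", "cx", "cy" (pixels), "R" (3x3) and "t" (3): a world point X has camera coordinates R X + t. Camera axes: x right, y down, z forward; pixel columns grow to the right and rows downward; lengths in m; the calibration is good to about 2 mm. A picture is of the moment at which its call begins.
- bot.hand_in(): hands the job in; it is judged then, once.
The state is a dict: "time": time; "joints": joint angles; "qd": joint speeds; "joint_torque": joint torques, N m; "eef_pos": TCP position; "ee_rot": TCP orientation; "wrist_force": force on the tool from outside, world axes, zero at the start; "moment": the same for the moment, N m; "finger_gap": finger opening in m; "grasp_force": force on a finger pad.
Only numpy, scipy, OpenCV 4.12 (cv2) and the standard library are available. Lean on these libraries where they do the work, as an engineer would, in place of code of your own. Each camera call takes 0.05 s, during which the arm holds its last target. There are 200 camera calls.

## Working session

There is one attempt and no reset: what is moved stays moved. The work goes in short steps, Python scripts to look and compute and a tool call to move; the robot and the scene stay as the last step left them, time stands still between calls to the robot, and variables do not carry over. Pictures are saved under pics/ and viewed, at most 10 in all, crops included, and the job is handed in when it is done.

Besides the shell and the picture viewer there is one more tool, called after ">>>" as name(argument=value, ...) on one line, values as JSON. apply_moves: Moves the arm, as the interface text tells. Its arguments: {"type":"object","properties":{"moves":{"type":"string"}},"required":["moves"]}

```bash
ls; mkdir -p pics
cat > h.py <<'E'
import numpy as np, cv2
from rig import bot
from scipy.spatial.transform import Rotation as Ro
def cloud(f):
    d=f["depth"];v,u=np.mgrid[0:d.shape[0],0:d.shape[1]]
    c=np.stack([(u-f["cx"])/f["fx"]*d,(v-f["cy"])/f["fy"]*d,d],-1)
    return (c-f["t"])@f["R"]
def proj(f,X):
    c=np.asarray(X)@f["R"].T+f["t"]
    return np.stack([c[...,0]/c[...,2]*f["fx"]+f["cx"],c[...,1]/c[...,2]*f["fy"]+f["cy"]],-1)
def save(f,n): cv2.imwrite("pics/"+n,f["img"][:,:,::-1])
E
python3 - <<'E'
from h import *
a=bot.grab_frame("top");b=bot.grab_frame("side")
np.savez("t0.npz",**a);np.savez("s0.npz",**b)
save(a,"top0.png");save(b,"side0.png")
print(bot.read_state())
for f in(a,b): print(-f["R"].T@f["t"],f["R"],f["fx"])
E
```

```text
pics
{'time': 0.1, 'joints': array([-1.30936029e+00,  2.77091144e-01, -2.77584484e-02,  1.26802106e+00,
       -9.67982626e-06,  1.46737061e+00]), 'qd': array([ 0.00088062, -0.0005698 ,  0.00207027, -0.00031709,  0.00137184,
        0.0008532 ]), 'joint_torque': array([ 3.27501175e-04, -4.46706319e+01,  2.96129358e+01,  8.39708664e-03,
       -4.54373162e-05,  1.05021724e-05]), 'eef_pos': array([ 0.22280754, -0.58320223,  0.24724333]), 'ee_rot': array([ 9.83405057e-01,  1.81420554e-01, -8.66806609e-05, -1.03354374e-03]), 'wrist_force': array([-0.12370653, -0.33134319, -0.00353596]), 'moment': array([-0.00284957, -0.01908192,  0.0106319 ]), 'grasp_force': 0.0, 'finger_gap': 0.08514000979653862}
[0.44403836 0.05201282 1.61119321] [[ 0.00947475 -0.99995288  0.00211201]
 [-0.99773444 -0.00959437 -0.06658778]
 [ 0.06660491 -0.00147633 -0.99777834]] 466.8394249648056
[ 0.41589285 -0.85250694  0.69388196] [[ 0.99085348 -0.13483537 -0.00536596]
 [-0.07886898 -0.54639543 -0.83380556]
 [ 0.10949455  0.82660236 -0.55203215]] 363.77401217551363
```

```bash
sleep 1
```

```text
(no output)
```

View pics/top0.png

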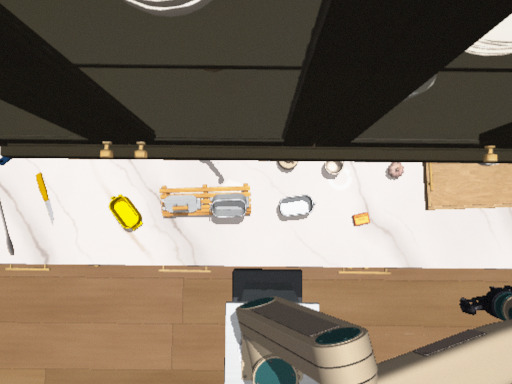

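View pics/side0.png

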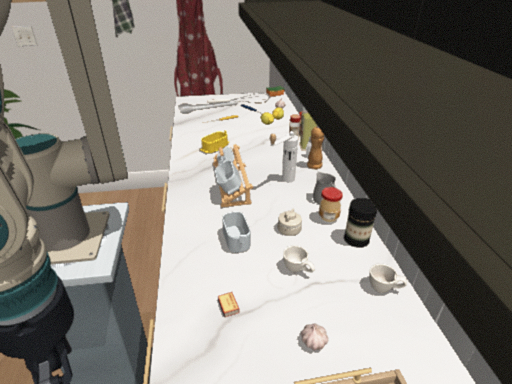

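The top view shows the base tin (295,208), matchbox (361,219), and the rack with the middle tin at (230,207) and the lid at (182,206). The yellow look-alike is at (125,212). The side view agrees, and a shelf hangs over the back. Next I'll get coarse numbers from depth.

Run:
```python
from h import *
t=dict(np.load("t0.npz"));s=dict(np.load("s0.npz"))
C=cloud(t);S=cloud(s)
def rep(n,P,m):
    q=P[m]; 
    if len(q)<5: print(n,len(q));return
    r=cv2.minAreaRect((q[:,:2]*1000).astype(np.float32)); print(n,len(q),q.mean(0).round(4),"z",np.percentile(q[:,2],[2,50,98]).round(3),np.round(r[0],1),np.round(r[1],1),round(r[2],1))
v,u=np.mgrid[0:384,0:512]
box=lambda a,b,c,d:(u>a)&(u<b)&(v>c)&(v<d)
for n,b in dict(base=(275,318,192,224),match=(350,373,209,229),tier=(208,250,190,224),lid=(162,206,190,220)).items():
    rep(n,C,box(*b)&(C[...,2]>.008))
    if n=='base': rep('base rim',C,box(*b)&(C[...,2]>.05)); rep('base key',C,box(*b)&(C[...,2]>.0635))
# shelf heights
print("shelf front x,z:",C[140:160:3,300].round(3))
for n,b in dict(base=(215,258,208,256),match=(214,243,288,320),tier=(212,250,160,200),lid=(215,250,140,175)).items():
    rep('s '+n,S,box(*b)&(S[...,2]>.008))
im=s["img"][120:330,170:400,::-1]
im2=t["img"][170:240,150:390,::-1]
a=cv2.resize(im,None,fx=2.6,fy=2.6,interpolation=2); cv2.imwrite("pics/c1.png",a)
```

```text
base 422 [ 0.4822 -0.0778  0.0423] z [0.008 0.013 0.068] [467.1 -47. ] [ 98.  200.3] 3.3
base rim 128 [ 0.4827 -0.0743  0.1084] z [0.051 0.06  1.611] [478.3 -39.6] [ 64.6 190.4] 7.3
base key 28 [ 0.4806 -0.0644  0.2868] z [0.064 0.067 1.611] [475.4 -39.3] [ 62.  192.3] 13.6
match 173 [ 0.4401 -0.2948  0.0345] z [0.009 0.016 0.024] [ 453.3 -140. ] [380.2  57.8] 84.1
tier 976 [0.4835 0.1465 0.0757] z [0.032 0.065 0.112] [474.5 137.1] [103.9 163.1] 5.8
lid 985 [0.4839 0.2982 0.0643] z [0.024 0.063 0.091] [484.  212.6] [ 82.9 320.4] 0.5
shelf front x,z: [[ 0.581 -0.023  0.78 ]
 [ 0.581 -0.026  0.744]
 [ 0.61  -0.046  0.518]
 [ 0.602 -0.046  0.521]
 [ 0.595 -0.046  0.521]
 [ 0.588 -0.046  0.524]
 [ 0.581 -0.046  0.522]]
s base 801 [ 0.4819 -0.0881  0.0423] z [0.009 0.038 0.063] [ 468.6 -435.5] [837.3  74.3] 87.9
s match 326 [ 0.4391 -0.3057  0.0165] z [0.009 0.015 0.017] [ 438.5 -562.9] [579.3  43.7] 89.8
s tier 1095 [0.4909 0.1331 0.0701] z [0.025 0.068 0.108] [ 483.3 -249.2] [1209.5  106.6] 88.7
s lid 797 [0.4926 0.2617 0.072 ] z [0.014 0.07  0.11 ] [ 481.2 -163.6] [1382.   101.1] 87.7
```

View pics/c1.png

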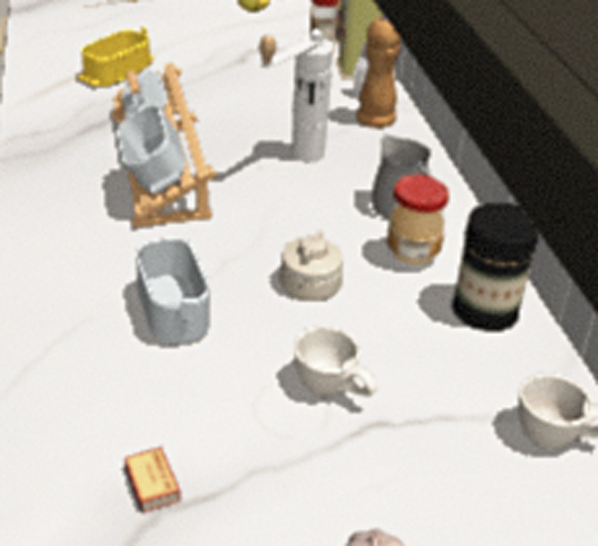

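Coarse positions are in hand. Next I'll move the wrist camera over the base tin.

```bash
cat >> h.py <<'E'
def yawR(psi,tilt=0):
    "tool pointing down, tool x at world yaw psi (rad); tilt about world y (positive leans approach to +x)"
    c,s=np.cos(psi),np.sin(psi)
    R=np.array([[c,s,0],[s,-c,0],[0,0,-1.]])
    return Ro.from_euler('y',-tilt).as_matrix()@R
def rows(p,R,g,n=None,p0=None,R0=None):
    "equal rows from the state (or p0,R0) to pose p,R"
    s=bot.read_state()
    if p0 is None: p0=s["eef_pos"];R0=Ro.from_quat(s["ee_rot"]).as_matrix()
    rv=Ro.from_matrix(R0.T@R).as_rotvec(); d=np.asarray(p)-p0
    if n is None: n=int(max(np.ceil(np.linalg.norm(d)/.040),np.ceil(np.linalg.norm(rv)/.122),1))
    T=R0.copy(); st=Ro.from_rotvec(rv/n).as_matrix(); out=[]
    for i in range(n):
        v=T.T@d/n*1000; out.append("%d %.1f %.1f %.1f %.3f %.3f %.3f"%(g,*v,*(rv/n))); T=T@st
    for i in range(0,n,5): print("; ".join(out[i:i+5]))
E
python3 - <<'E'
from h import *
rows([.42,-.085,.30],yawR(0),0)
E
```

```text
0 25.9 -28.2 -3.7 -0.000 0.000 0.026; 0 25.1 -28.9 -3.7 -0.000 0.000 0.026; 0 24.4 -29.5 -3.7 -0.000 0.000 0.026; 0 23.6 -30.2 -3.7 -0.000 0.000 0.026; 0 22.8 -30.8 -3.7 -0.000 0.000 0.026
0 22.0 -31.3 -3.7 -0.000 0.000 0.026; 0 21.1 -31.9 -3.7 -0.000 0.000 0.026; 0 20.3 -32.4 -3.7 -0.000 0.000 0.026; 0 19.5 -33.0 -3.7 -0.000 0.000 0.026; 0 18.6 -33.5 -3.7 -0.000 0.000 0.026
0 17.7 -33.9 -3.7 -0.000 0.000 0.026; 0 16.8 -34.4 -3.8 -0.000 0.000 0.026; 0 15.9 -34.8 -3.8 -0.000 0.000 0.026; 0 15.0 -35.2 -3.8 -0.000 0.000 0.026
```

>>> apply_moves(moves="0 26 -28 -4 0 0 0.026; 0 25 -29 -4 0 0 0.026; 0 24 -30 -4 0 0 0.026; 0 24 -30 -4 0 0 0.026; 0 23 -31 -4 0 0 0.026")

```text
time: 0.52
eef_pos: [0.2936, -0.4035, 0.2678]
ee_rot: [0.993, 0.116, -0.0, -0.001]
wrist_force: [0.8, -0.1, 0.3]
finger_gap: 0.0853
grasp_force: 0.0
```

>>> apply_moves(moves="0 22 -31 -4 0 0 0.026; 0 21 -32 -4 0 0 0.026; 0 20 -32 -4 0 0 0.026; 0 20 -33 -4 0 0 0.026; 0 19 -34 -4 0 0 0.026")

```text
time: 0.93
eef_pos: [0.3645, -0.2256, 0.2882]
ee_rot: [0.999, 0.051, -0.0, -0.0]
wrist_force: [0.7, -0.7, -0.2]
finger_gap: 0.0854
grasp_force: 0.0
```

>>> apply_moves(moves="0 18 -34 -4 0 0 0.026; 0 17 -34 -4 0 0 0.026; 0 16 -35 -4 0 0 0.026; 0 15 -35 -4 0 0 0.026; 0 0 0 0 0 0 0")

```text
time: 1.35
eef_pos: [0.4228, -0.08, 0.3049]
ee_rot: [1.0, 0.004, 0.001, -0.001]
wrist_force: [-0.5, -0.2, 0.1]
finger_gap: 0.0855
grasp_force: 0.0
```

Run:
```python
from h import *
f=bot.grab_frame("wrist");np.savez("w1.npz",**f);save(f,"w1.png")
s=bot.read_state();R=Ro.from_quat(s["ee_rot"]).as_matrix()
print(s["eef_pos"],s["wrist_force"]);c=-f["R"].T@f["t"];print(R.T@(c-s["eef_pos"]),(f["R"]@R).round(3),f["fx"])
```

```text
[ 0.42198411 -0.08233706  0.30444685] [ 0.57154479  0.15515618 -0.13569992]
[ 0.07066096 -0.00187353 -0.12749956] [[ 0.     1.     0.002]
 [-0.963  0.001 -0.271]
 [-0.271 -0.002  0.963]] 274.84066836025414
```

View pics/w1.png

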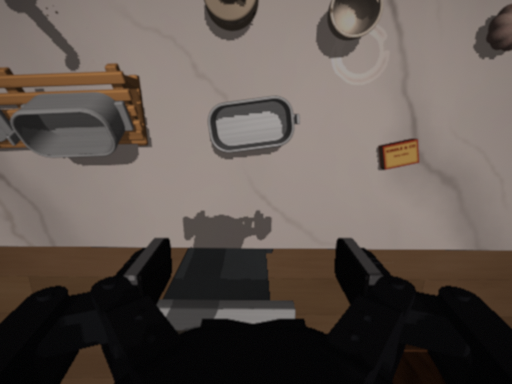

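The wrist view shows the base tin at (252,124) with its key on the right end at (298,119), towards -y. The matchbox is at (400,154), and the middle tin at (72,125) on the rack. I'll measure the base and matchbox, then plan a view square to the rack face.

```bash
cat >> h.py <<'E'
def rect(P):
    r=cv2.minAreaRect((P[:,:2]*1000).astype(np.float32)); b=cv2.boxPoints(r)
    e=b[1]-b[0],b[2]-b[1]; L=max(e,key=np.linalg.norm)
    return np.array(r[0])/1000,sorted(np.round(r[1],1)),np.degrees(np.arctan2(L[1],L[0]))
E
python3 - <<'E'
from h import *
f=dict(np.load("w1.npz"));C=cloud(f);v,u=np.mgrid[0:384,0:512]
box=lambda a,b,c,d:(u>a)&(u<b)&(v>c)&(v<d)&(f["depth"]>0)
b=box(200,310,85,165)
P=C[b&(C[...,2]>.052)&(C[...,2]<.075)]; print("base+key",rect(P))
K=C[b&(C[...,2]>.0635)];print("high",len(K),K.mean(0),np.median(K,0))
print("floor med",np.median(C[box(150,200,150,190)][:,2]))
M=C[box(370,430,130,180)&(C[...,2]>.01)];print("match",len(M),rect(M),np.percentile(M[:,2],[5,50,95]))
# ray based: colour mask of matchbox top on z=.016
q=C[box(0,150,60,165)&(C[...,2]>.05)]
print("tier pts",q.mean(0),q.min(0),q.max(0))
n=np.array([-.5,0,.866])
print("tier along normal pct",np.percentile(q@n,[1,5,25,50,75,95,99]).round(4))
from h import rows
rows([.36,.20,.30],yawR(0,np.radians(30)),0)
E
```

```text
base+key (array([ 0.48371078, -0.07829289]), [np.float64(65.2), np.float64(118.5)], np.float32(-82.34216))
high 38 [ 0.49159017 -0.13494365  0.06832687] [ 0.49138208 -0.13506941  0.06887287]
floor med 0.0011892036247026002
match 900 (array([ 0.44080777, -0.30058698]), [np.float64(36.3), np.float64(52.5)], np.float32(-77.25283)) [0.0139286  0.01742351 0.01876687]
tier pts [0.49685834 0.15315062 0.07615735] [0.44218781 0.07687466 0.05000483] [0.55534916 0.26367435 0.11544463]
tier along normal pct [-0.2142 -0.2071 -0.2011 -0.1875 -0.1645 -0.1503 -0.148 ]
0 -7.5 -35.3 0.6 -0.000 0.065 0.001; 0 -7.5 -35.3 0.1 -0.000 0.065 0.001; 0 -7.6 -35.3 -0.4 -0.000 0.065 0.001; 0 -7.5 -35.3 -0.9 -0.000 0.065 0.001; 0 -7.5 -35.3 -1.4 -0.000 0.065 0.001
0 -7.4 -35.3 -1.9 -0.000 0.065 0.001; 0 -7.3 -35.3 -2.4 -0.000 0.065 0.001; 0 -7.2 -35.3 -2.9 -0.000 0.065 0.001
```

Run:
```python
from h import *
rows([.40,.21,.23],yawR(0,np.radians(30)),0)
```

```text
0 -2.5 -36.6 9.3 -0.000 0.065 0.001; 0 -3.1 -36.6 9.1 -0.000 0.065 0.001; 0 -3.7 -36.6 8.9 -0.000 0.065 0.001; 0 -4.3 -36.6 8.6 -0.000 0.065 0.001; 0 -4.9 -36.6 8.3 -0.000 0.065 0.001
0 -5.5 -36.6 7.9 -0.000 0.065 0.001; 0 -6.0 -36.5 7.6 -0.000 0.065 0.001; 0 -6.5 -36.5 7.1 -0.000 0.065 0.001
```

>>> apply_moves(moves="0 -3 -37 9 0 0.065 0; 0 -3 -37 9 0 0.065 0; 0 -4 -37 9 0 0.065 0; 0 -4 -37 9 0 0.065 0; 0 -5 -37 8 0 0.065 0")

```text
time: 1.82
eef_pos: [0.4076, 0.0793, 0.2573]
ee_rot: [0.986, 0.016, 0.163, -0.008]
wrist_force: [0.1, 0.3, -0.2]
finger_gap: 0.0855
grasp_force: 0.0
```

>>> apply_moves(moves="0 -5 -37 8 0 0.065 0; 0 -6 -36 8 0 0.065 0; 0 -6 -36 7 0 0.065 0; 0 0 0 0 0 0 0; 0 0 0 0 0 0 0")

```text
time: 2.23
eef_pos: [0.3988, 0.1109, 0.2303]
ee_rot: [0.966, 0.049, 0.254, -0.028]
wrist_force: [0.6, -0.1, 0.8]
finger_gap: 0.0854
grasp_force: 0.0
```

Run:
```python
from h import *
f=bot.grab_frame("wrist");np.savez("w2.npz",**f);save(f,"w2.png")
s=bot.read_state();print(s["eef_pos"],Ro.from_quat(s["ee_rot"]).as_matrix().round(3))
```

```text
[0.40094942 0.11095085 0.23252973] [[ 0.865  0.109  0.491]
 [ 0.08  -0.994  0.08 ]
 [ 0.496 -0.03  -0.868]]
```

View pics/w2.png

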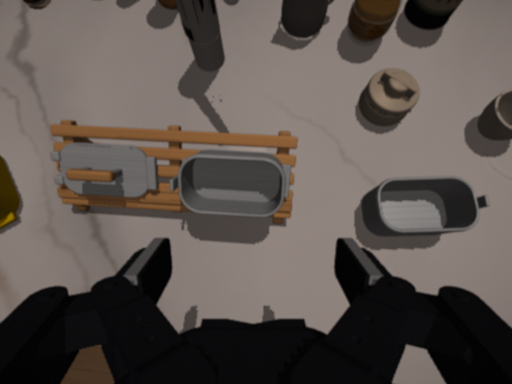

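The tin at (234,184) shows a narrow tab on its left end (173,186). The lid at (105,172) has a split lug on its left end. The move stopped short in y, so I'll check the joints and look closer at the ends.

Run:
```python
from h import *
print(bot.read_state()["joints"].round(3))
f=dict(np.load("w2.npz"));C=cloud(f);v,u=np.mgrid[0:384,0:512]
cv2.imwrite("pics/c2.png",cv2.resize(f["img"][115:225,40:310,::-1],None,fx=2.9,fy=2.9,interpolation=2))
# slope frame: e1=(cos30,0,sin30) up-slope, y, n
th=np.radians(30);e1=np.array([np.cos(th),0,np.sin(th)]);n=np.array([-np.sin(th),0,np.cos(th)])
box=lambda a,b,c,d:(u>a)&(u<b)&(v>c)&(v<d)&(f["depth"]>0)
for nm,b in (("tier",(165,298,140,222)),("lid",(45,162,135,208))):
    P=C[box(*b)&(C[...,2]>.02)]; Q=np.c_[P@e1,P[:,1],P@n]
    h,ed=np.histogram(Q[:,2],bins=np.arange(-.24,-.08,.004)); print(nm,list(zip(ed.round(3),h)))
```

```text
[ 0.091 -0.452 -0.822  0.682  0.035  3.14 ]
tier [(np.float64(-0.24), np.int64(0)), (np.float64(-0.236), np.int64(0)), (np.float64(-0.232), np.int64(0)), (np.float64(-0.228), np.int64(0)), (np.float64(-0.224), np.int64(0)), (np.float64(-0.22), np.int64(4)), (np.float64(-0.216), np.int64(18)), (np.float64(-0.212), np.int64(120)), (np.float64(-0.208), np.int64(188)), (np.float64(-0.204), np.int64(1276)), (np.float64(-0.2), np.int64(418)), (np.float64(-0.196), np.int64(3327)), (np.float64(-0.192), np.int64(478)), (np.float64(-0.188), np.int64(203)), (np.float64(-0.184), np.int64(172)), (np.float64(-0.18), np.int64(183)), (np.float64(-0.176), np.int64(181)), (np.float64(-0.172), np.int64(198)), (np.float64(-0.168), np.int64(202)), (np.float64(-0.164), np.int64(219)), (np.float64(-0.16), np.int64(169)), (np.float64(-0.156), np.int64(320)), (np.float64(-0.152), np.int64(988)), (np.float64(-0.148), np.int64(49)), (np.float64(-0.144), np.int64(49)), (np.float64(-0.14), np.int64(3)), (np.float64(-0.136), np.int64(0)), (np.float64(-0.132), np.int64(0)), (np.float64(-0.128), np.int64(0)), (np.f
[... 1027 characters left out ...]
 (np.float64(-0.164), np.int64(53)), (np.float64(-0.16), np.int64(207)), (np.float64(-0.156), np.int64(277)), (np.float64(-0.152), np.int64(0)), (np.float64(-0.148), np.int64(0)), (np.float64(-0.144), np.int64(0)), (np.float64(-0.14), np.int64(0)), (np.float64(-0.136), np.int64(0)), (np.float64(-0.132), np.int64(0)), (np.float64(-0.128), np.int64(0)), (np.float64(-0.124), np.int64(0)), (np.float64(-0.12), np.int64(0)), (np.float64(-0.116), np.int64(0)), (np.float64(-0.112), np.int64(0)), (np.float64(-0.108), np.int64(0)), (np.float64(-0.104), np.int64(0)), (np.float64(-0.1), np.int64(0)), (np.float64(-0.096), np.int64(0)), (np.float64(-0.092), np.int64(0)), (np.float64(-0.088), np.int64(0))]
```

View pics/c2.png

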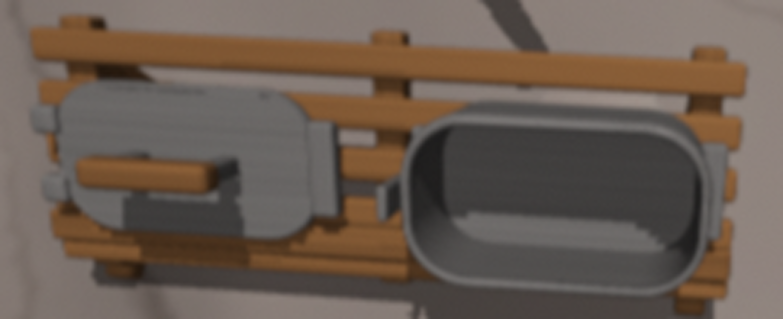

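Tier key points to +y and lid notch to +y, so both have x towards +y. I'll fit their positions in slope coordinates.

```bash
cat >> h.py <<'E'
th=np.radians(30);e1=np.array([np.cos(th),0,np.sin(th)]);nn=np.array([-np.sin(th),0,np.cos(th)])
def slope(P): return np.c_[P@e1,P[:,1],P@nn]
def unslope(q): return q[0]*e1+q[1]*np.array([0,1,0])+q[2]*nn
E
python3 - <<'E'
from h import *
f=dict(np.load("w2.npz"));C=cloud(f);v,u=np.mgrid[0:384,0:512]
box=lambda a,b,c,d:(u>a)&(u<b)&(v>c)&(v<d)&(f["depth"]>0)
def g(b,lo,hi,m=None):
    k=box(*b); Q=slope(C[k]); Q=Q[(Q[:,2]>lo)&(Q[:,2]<hi)]; return Q
T=g((165,298,140,222),-.156,-.146);print("tier rim",rect(T),np.median(T[:,2]))
K=g((165,185,140,222),-.149,-.135);print("key",len(K),K.mean(0),unslope(K.mean(0)))
L=g((45,162,135,208),-.165,-.150);print("bar",rect(L),np.median(L[:,2]))
L=g((45,162,135,208),-.191,-.182);print("plate",rect(L),np.median(L[:,2]))
rows([.40,.13,.23],yawR(np.radians(179),th),0)
E
```

```text
tier rim (array([0.45612704, 0.14901505]), [np.float64(65.2), np.float64(118.3)], np.float32(-88.10178)) -0.15042579067151768
key 158 [ 0.45567706  0.20222535 -0.14562234] [0.46743908 0.20222535 0.10172588]
bar (array([0.45074475, 0.30566348]), [np.float64(12.4), np.float64(51.6)], np.float32(-88.620636)) -0.1559746486709636
plate (array([0.45038901, 0.30717963]), [np.float64(65.6), np.float64(130.2)], np.float32(-86.06143)) -0.18641844974393285
0 -0.0 -0.8 0.1 -0.000 -0.005 -0.122; 0 0.1 -0.8 0.1 -0.000 -0.005 -0.122; 0 0.2 -0.7 0.1 -0.000 -0.005 -0.122; 0 0.3 -0.7 0.1 -0.000 -0.005 -0.122; 0 0.3 -0.7 0.1 -0.000 -0.005 -0.122
0 0.4 -0.6 0.1 -0.000 -0.005 -0.122; 0 0.5 -0.6 0.1 -0.000 -0.005 -0.122; 0 0.6 -0.5 0.1 -0.000 -0.005 -0.122; 0 0.6 -0.4 0.1 -0.000 -0.005 -0.122; 0 0.7 -0.4 0.1 -0.000 -0.005 -0.122
0 0.7 -0.3 0.1 -0.000 -0.005 -0.122; 0 0.7 -0.2 0.1 -0.000 -0.005 -0.122; 0 0.8 -0.1 0.1 -0.000 -0.005 -0.122; 0 0.8 -0.0 0.1 -0.000 -0.005 -0.122; 0 0.8 0.1 0.1 -0.000 -0.005 -0.122
0 0.7 0.2 0.1 -0.000 -0.005 -0.122; 0 0.7 0.3 0.1 -0.000 -0.005 -0.122; 0 0.7 0.3 0.1 -0.000 -0.005 -0.122; 0 0.6 0.4 0.1 -0.000 -0.005 -0.122; 0 0.6 0.5 0.1 -0.000 -0.005 -0.122
0 0.5 0.6 0.1 -0.000 -0.005 -0.122; 0 0.4 0.6 0.1 -0.000 -0.005 -0.122; 0 0.4 0.7 0.1 -0.000 -0.005 -0.122; 0 0.3 0.7 0.1 -0.000 -0.005 -0.122; 0 0.2 0.7 0.1 -0.000 -0.005 -0.122
```

>>> apply_moves(moves="0 0 0 0 0 0 -0.122; 0 0 0 0 0 0 -0.122; 0 0 0 0 0 0 -0.122; 0 0 0 0 0 0 -0.122; 0 0 0 0 0 0 -0.122")

```text
time: 2.7
eef_pos: [0.4035, 0.1109, 0.235]
ee_rot: [0.905, 0.339, 0.254, 0.051]
wrist_force: [-0.1, 0.1, 0.5]
finger_gap: 0.0849
grasp_force: 0.0
```

>>> apply_moves(moves="0 0 0 0 0 0 -0.122; 0 0 0 0 0 0 -0.122; 0 0 0 0 0 0 -0.122; 0 0 0 0 0 0 -0.122; 0 0 0 0 0 0 -0.122")

```text
time: 3.12
eef_pos: [0.4035, 0.1109, 0.2349]
ee_rot: [0.761, 0.595, 0.227, 0.124]
wrist_force: [0.2, 0.0, 0.5]
finger_gap: 0.0851
grasp_force: 0.0
```

>>> apply_moves(moves="0 0 0 0 0 0 -0.122; 0 0 0 0 0 0 -0.122; 0 0 0 0 0 0 -0.122; 0 0 0 0 0 0 -0.122; 0 0 0 0 0 0 -0.122")

```text
time: 3.53
eef_pos: [0.4035, 0.1109, 0.235]
ee_rot: [0.547, 0.796, 0.179, 0.187]
wrist_force: [-0.3, 0.0, 0.3]
finger_gap: 0.0851
grasp_force: 0.0
```

>>> apply_moves(moves="0 0 0 0 0 0 -0.122; 0 0 0 0 0 0 -0.122; 0 0 0 0 0 0 -0.122; 0 0 0 0 0 0 -0.122; 0 0 0 0 0 0 -0.122")

```text
time: 3.95
eef_pos: [0.4035, 0.1109, 0.2349]
ee_rot: [0.283, 0.924, 0.114, 0.232]
wrist_force: [1.0, -0.9, 0.1]
finger_gap: 0.0857
grasp_force: 0.0
```

>>> apply_moves(moves="0 0 0 0 0 0 -0.122; 0 0 0 0 0 0 -0.122; 0 0 0 0 0 0 -0.122; 0 0 0 0 0 0 -0.122; 0 0 0 0 0 0 -0.122")

```text
time: 4.37
eef_pos: [0.4035, 0.1109, 0.2349]
ee_rot: [-0.007, 0.966, 0.04, 0.256]
wrist_force: [0.3, -0.2, -0.5]
finger_gap: 0.0858
grasp_force: 0.0
```

>>> apply_moves(moves="0 0 0 0 0 0 -0.122; 0 0 0 0 0 0 -0.122; 0 0 0 0 0 0 -0.122; 0 0 0 0 0 0 -0.122; 0 0 0 0 0 0 -0.122")

```text
time: 4.78
eef_pos: [0.4035, 0.1109, 0.235]
ee_rot: [-0.297, 0.919, -0.039, 0.256]
wrist_force: [-0.4, 0.5, -0.5]
finger_gap: 0.0856
grasp_force: 0.0
```

```bash
cat >> h.py <<'E'
RK=Ro.from_euler('z',.031).as_matrix()@yawR(-np.pi/2,th)
tier=np.array([.4562,.1458,-.1504])
def at(dn,c=tier): return unslope(c+[0,0,dn])
E
python3 - <<'E'
from h import *
print(bot.read_state()["joints"].round(3))
rows(at(.09),RK,0); print(at(.09))
E
```

```text
[ 0.09  -0.45  -0.817  0.682  0.035 -0.526]
0 -0.9 3.4 7.2 0.004 0.006 -0.110; 0 -1.3 3.3 7.2 0.004 0.006 -0.110; 0 -1.7 3.1 7.2 0.004 0.006 -0.110; 0 -2.1 3.0 7.1 0.004 0.006 -0.110; 0 -2.5 2.7 7.1 0.004 0.006 -0.110
0 -2.8 2.5 7.1 0.004 0.006 -0.110; 0 -3.1 2.2 7.0 0.004 0.006 -0.110; 0 -3.4 1.8 7.0 0.004 0.006 -0.110; 0 -3.6 1.5 7.0 0.004 0.006 -0.110
[0.42528079 0.1458     0.17579207]
```

>>> apply_moves(moves="0 -1 3 7 0.004 0.006 -0.110; 0 -1 3 7 0.004 0.006 -0.110; 0 -2 3 7 0.004 0.006 -0.110; 0 -2 3 7 0.004 0.006 -0.110; 0 -2.5 3 7 0.004 0.006 -0.110")

```text
time: 5.2
eef_pos: [0.4159, 0.1302, 0.2025]
ee_rot: [-0.532, 0.807, -0.12, 0.225]
wrist_force: [-0.8, -0.4, -0.4]
finger_gap: 0.0854
grasp_force: 0.0
```

>>> apply_moves(moves="0 -3 2.5 7 0.004 0.006 -0.110; 0 -3 2 7 0.004 0.006 -0.110; 0 -3.5 2 7 0.004 0.006 -0.110; 0 -3.5 1.5 7 0.004 0.006 -0.110; 0 0 0 0 0 0 0")

```text
time: 5.62
eef_pos: [0.4244, 0.1463, 0.1747]
ee_rot: [0.692, -0.675, 0.178, -0.187]
wrist_force: [-0.2, 1.2, 0.4]
finger_gap: 0.0856
grasp_force: 0.0
```

Run:
```python
from h import *
f=bot.grab_frame("wrist");np.savez("w3.npz",**f)
C=cloud(f); Q=slope(C.reshape(-1,3)); ok=(f["depth"].ravel()>0)&(abs(Q[:,1]-.146)<.075)&(abs(Q[:,0]-.456)<.05)
T=Q[ok&(Q[:,2]>-.156)&(Q[:,2]<-.140)];print("tier rim",rect(T),np.median(T[:,2]),len(T))
s=bot.read_state();print(s["joints"].round(3),s["eef_pos"],s["wrist_force"].round(1))
rows(at(.09),RK,0)
print("down");rows(at(-.020),RK,0,n=4,p0=at(.09),R0=RK)
save(f,"w3.png")
```

```text
tier rim (array([0.45581885, 0.14854974]), [np.float64(65.2), np.float64(119.0)], np.float32(-88.243355)) -0.1503185628056121 2174
[ 0.253 -0.289 -0.862  0.486 -0.107 -1.367] [0.42416673 0.14619428 0.17499323] [-0.3 -0.3  0.7]
0 0.4 -1.4 -0.1 0.001 0.003 -0.011
down
0 0.4 0.0 27.5 0.000 0.000 0.000; 0 0.4 0.0 27.5 0.000 0.000 0.000; 0 0.4 0.0 27.5 0.000 0.000 0.000; 0 0.4 0.0 27.5 0.000 0.000 0.000
```

View pics/w3.png

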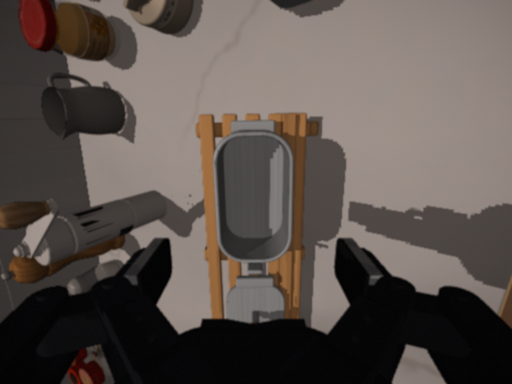

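The tier (254,195) sits centred between the open fingers, and the re-measured centre agrees within 0.5 mm. I'll descend and grip.

>>> apply_moves(moves="0 0.8 -1 0 0.001 0.003 -0.011; 0 0.4 0 30 0 0 0; 0 0.4 0 30 0 0 0; 0 0.4 0 30 0 0 0; 0 0.4 0 20 0 0 0")

```text
time: 6.08
eef_pos: [0.48, 0.1452, 0.0788]
ee_rot: [0.694, -0.672, 0.18, -0.186]
wrist_force: [-0.4, 0.1, 0.2]
finger_gap: 0.0855
grasp_force: 0.0
```

>>> apply_moves(moves="0 0 0 0 0 0 0; 255 0 0 0 0 0 0; 255 0 0 0 0 0 0; 255 0 0 0 0 0 0; 255 0 0 0 0 0 0")

```text
time: 6.5
eef_pos: [0.4781, 0.1459, 0.0804]
ee_rot: [0.694, -0.671, 0.18, -0.187]
wrist_force: [1.1, -0.7, -2.1]
finger_gap: 0.0635
grasp_force: 66.1
```

>>> apply_moves(moves="255 0 0 0 0 0 0; 255 0 0 0 0 0 0; 255 0 0 0 0 0 0; 255 0 0 0 0 0 0; 255 0 0 0 0 0 0")

```text
time: 6.92
eef_pos: [0.4782, 0.1459, 0.0804]
ee_rot: [0.695, -0.671, 0.18, -0.186]
wrist_force: [-5.2, -1.4, 8.2]
finger_gap: 0.0635
grasp_force: 67.3
```

Run:
```python
from h import *
s=bot.read_state();print(s); print(slope(s["eef_pos"][None])-tier)
```

```text
{'time': 6.9167, 'joints': array([ 0.21724797, -0.01360869, -0.90238336,  0.16452323, -0.0916033 ,
       -1.41216809]), 'qd': array([ 7.37454870e-04, -2.62998897e-05, -5.86110308e-04,  8.54607803e-04,
        1.24151177e-04,  1.35380927e-03]), 'joint_torque': array([ -0.37875943, -19.69056308,  23.79446626,  -4.07593846,
        -0.07851662,  -0.02939745]), 'eef_pos': array([0.4781802 , 0.14591578, 0.08035071]), 'ee_rot': array([ 0.69453139, -0.67106933,  0.1803821 , -0.18642534]), 'wrist_force': array([-5.24333448, -1.42076437,  8.21663451]), 'moment': array([-0.19041147,  0.93189553, -0.0703779 ]), 'grasp_force': 67.2622275352478, 'finger_gap': 0.06347834877249899}
[[-0.00190845  0.00011578 -0.01910435]]
```

Run:
```python
from h import *
s=bot.read_state();R0=Ro.from_quat(s["ee_rot"]).as_matrix();p=s["eef_pos"]+.08*nn
print("lift 80 then");y1=np.radians(-170);y2=np.radians(97.66)
p1=np.array([.44,.05,.22]);p2=np.array([.4833,-.0751,.19])
rows(p1,yawR(y1),255,p0=p,R0=R0)
print();rows(p2,yawR(y2),255,p0=p1,R0=yawR(y1))
```

```text
lift 80 then
255 7.4 -2.6 -4.7 -0.033 0.029 0.107; 255 7.2 -3.2 -4.6 -0.033 0.029 0.107; 255 7.0 -3.8 -4.5 -0.033 0.029 0.107; 255 6.6 -4.4 -4.5 -0.033 0.029 0.107; 255 6.3 -5.0 -4.5 -0.033 0.029 0.107
255 5.8 -5.5 -4.5 -0.033 0.029 0.107; 255 5.3 -5.9 -4.5 -0.033 0.029 0.107; 255 4.8 -6.3 -4.5 -0.033 0.029 0.107; 255 4.3 -6.7 -4.6 -0.033 0.029 0.107; 255 3.7 -6.9 -4.7 -0.033 0.029 0.107
255 3.0 -7.1 -4.9 -0.033 0.029 0.107; 255 2.4 -7.3 -5.0 -0.033 0.029 0.107; 255 1.8 -7.3 -5.2 -0.033 0.029 0.107

255 -1.5 -9.3 2.1 0.000 0.000 0.115; 255 -2.6 -9.1 2.1 0.000 0.000 0.115; 255 -3.6 -8.7 2.1 0.000 0.000 0.115; 255 -4.6 -8.3 2.1 0.000 0.000 0.115; 255 -5.5 -7.7 2.1 0.000 0.000 0.115
255 -6.3 -7.0 2.1 0.000 0.000 0.115; 255 -7.1 -6.2 2.1 0.000 0.000 0.115; 255 -7.8 -5.4 2.1 0.000 0.000 0.115; 255 -8.3 -4.5 2.1 0.000 0.000 0.115; 255 -8.8 -3.5 2.1 0.000 0.000 0.115
255 -9.1 -2.4 2.1 0.000 0.000 0.115; 255 -9.4 -1.4 2.1 0.000 0.000 0.115; 255 -9.5 -0.3 2.1 0.000 0.000 0.115; 255 -9.4 0.8 2.1 0.000 0.000 0.115
```

>>> apply_moves(moves="255 0 0 -5 0 0 0; 255 0 0 -10 0 0 0; 255 0 0 -20 0 0 0; 255 0 0 -25 0 0 0; 255 0 0 -20 0 0 0")

```text
time: 7.33
eef_pos: [0.4363, 0.1443, 0.1488]
ee_rot: [0.695, -0.671, 0.179, -0.185]
wrist_force: [0.3, 1.5, -2.6]
finger_gap: 0.0634
grasp_force: 67.1
```

>>> apply_moves(moves="255 7 -3 -5 -0.033 0.029 0.107; 255 7 -3 -5 -0.033 0.029 0.107; 255 7 -4 -4.5 -0.033 0.029 0.107; 255 7 -4 -4.5 -0.033 0.029 0.107; 255 6 -5 -4.5 -0.033 0.029 0.107")

```text
time: 7.75
eef_pos: [0.4372, 0.108, 0.1763]
ee_rot: [-0.489, 0.856, -0.117, 0.12]
wrist_force: [0.5, -0.1, -2.6]
finger_gap: 0.0632
grasp_force: 67.2
```

>>> apply_moves(moves="255 6 -5 -4.5 -0.033 0.029 0.107; 255 5 -6 -4.5 -0.033 0.029 0.107; 255 5 -6 -4.5 -0.033 0.029 0.107; 255 4 -7 -4.5 -0.033 0.029 0.107; 255 4 -7 -5 -0.033 0.029 0.107")

```text
time: 8.17
eef_pos: [0.4383, 0.0714, 0.2037]
ee_rot: [-0.244, 0.968, -0.046, 0.046]
wrist_force: [0.4, -0.3, -3.2]
finger_gap: 0.0633
grasp_force: 67.2
```

>>> apply_moves(moves="255 3 -7 -5 -0.033 0.029 0.107; 255 2 -7 -5 -0.033 0.029 0.107; 255 2 -7 -5 -0.033 0.029 0.107; 255 -1.5 -9 2 0 0 0.115; 255 -2.5 -9 2 0 0 0.115")

```text
time: 8.58
eef_pos: [0.4461, 0.0321, 0.2161]
ee_rot: [0.029, 1.0, -0.002, 0.0]
wrist_force: [0.3, 0.6, -3.6]
finger_gap: 0.0631
grasp_force: 67.2
```

>>> apply_moves(moves="255 -3.5 -9 2 0 0 0.115; 255 -4.5 -8 2 0 0 0.115; 255 -5.5 -8 2 0 0 0.115; 255 -6 -7 2 0 0 0.115; 255 -7 -6 2 0 0 0.115")

```text
time: 9.0
eef_pos: [0.4602, -0.0122, 0.2056]
ee_rot: [0.311, 0.95, -0.002, 0.0]
wrist_force: [-1.1, 0.9, -2.9]
finger_gap: 0.0636
grasp_force: 67.2
```

>>> apply_moves(moves="255 -8 -5 2 0 0 0.115; 255 -8 -4.5 2 0 0 0.115; 255 -9 -3.5 2 0 0 0.115; 255 -9 -2.5 2 0 0 0.115; 255 -9.5 -1.5 2 0 0 0.115")

```text
time: 9.42
eef_pos: [0.4759, -0.0566, 0.1958]
ee_rot: [0.568, 0.823, -0.002, 0.001]
wrist_force: [0.1, 0.4, -2.9]
finger_gap: 0.0633
grasp_force: 67.2
```

```bash
cat >> h.py <<'E'
base=np.array([.4833,-.0751]);BY=np.radians(97.66)
E
python3 - <<'E'
from h import *
s=bot.read_state();print(s["joints"].round(2))
rows([*base,.18],yawR(BY),255)
E
```

```text
[-0.25  0.05 -0.41  1.11 -0.    0.96]
255 -9.9 0.2 7.9 -0.001 0.002 0.115; 255 -9.8 1.3 7.9 -0.001 0.002 0.115
```

>>> apply_moves(moves="255 -10 0 8 0 0.002 0.115; 255 -10 1 8 0 0.002 0.115; 255 0 0 0 0 0 0; 255 0 0 0 0 0 0")

```text
time: 9.75
eef_pos: [0.4825, -0.0751, 0.1796]
ee_rot: [0.656, 0.755, -0.001, -0.002]
wrist_force: [0.1, -0.5, -2.0]
finger_gap: 0.0632
grasp_force: 67.1
```

Run:
```python
from h import *
f=bot.grab_frame("wrist");np.savez("w4.npz",**f);t=bot.grab_frame("top");np.savez("t4.npz",**t);sd=bot.grab_frame("side");np.savez("s4.npz",**sd)
s=bot.read_state();print(s["eef_pos"],s["joints"].round(3));R=Ro.from_quat(s["ee_rot"]).as_matrix();print(R.round(4))
C=cloud(f);L=(C-s["eef_pos"])@R
k=(f["depth"]>0)&(abs(L[...,0])<.075)&(abs(L[...,1])<.034)
h,e=np.histogram(L[k][:,2],bins=np.arange(-.04,.05,.003));print(list(zip(e.round(3).tolist(),h.tolist())))
T=L[k&(L[...,2]>-.03)&(L[...,2]<-.015)];print(rect(T),np.median(T[:,2]),T.min(0),T.max(0))
rows([*base,.12],yawR(BY),255)
im=np.hstack([f["img"],sd["img"][180:280,190:300].repeat(3,0).repeat(3,1)[:384,:280] if 0 else cv2.resize(sd["img"][170:270,190:290],(384,384))])
cv2.imwrite("pics/c4.png",cv2.resize(im,(800,343))[:,:,::-1])
```

```text
[ 0.48315802 -0.07470012  0.18044018] [-2.850e-01  8.500e-02 -4.070e-01  1.080e+00 -1.000e-03  1.145e+00]
[[-1.405e-01  9.901e-01 -1.900e-03]
 [ 9.901e-01  1.405e-01 -4.000e-04]
 [-1.000e-04 -2.000e-03 -1.000e+00]]
[(-0.04, 99), (-0.037, 47), (-0.034, 10), (-0.031, 50), (-0.028, 323), (-0.025, 205), (-0.022, 2769), (-0.019, 1544), (-0.016, 628), (-0.013, 454), (-0.01, 429), (-0.007, 483), (-0.004, 450), (-0.001, 394), (0.002, 419), (0.005, 418), (0.008, 384), (0.011, 414), (0.014, 498), (0.017, 1808), (0.02, 916), (0.023, 13681), (0.026, 17), (0.029, 0), (0.032, 0), (0.035, 0), (0.038, 0), (0.041, 0), (0.044, 0)]
(array([1.34434471e-02, 2.49519348e-05]), [np.float64(68.0), np.float64(83.9)], np.float32(0.65501964)) -0.019405891749862566 [-0.02884582 -0.0339986  -0.02987525] [ 0.05539251  0.03398548 -0.01500415]
255 -0.2 0.1 30.2 -0.001 0.000 0.004; 255 -0.2 0.1 30.2 -0.001 0.000 0.004
```

View pics/c4.png

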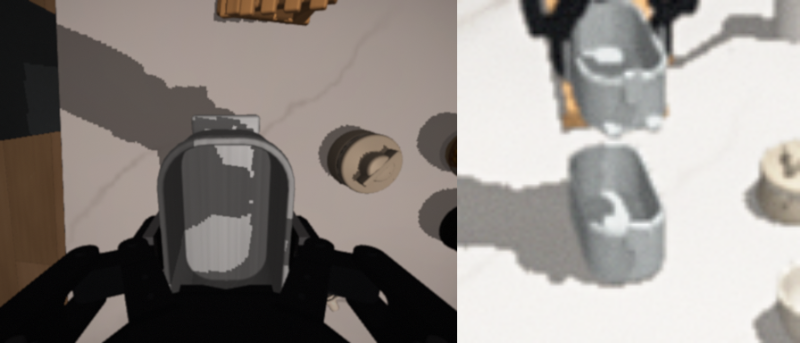

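The tin hangs level over the base. Its rim is 19.5 mm behind the TCP and its key is on the same end as the base's. I'll lower it, watching the force.

>>> apply_moves(moves="255 -0.2 0.1 30 0 0 0.004; 255 -0.2 0.1 30 -0.002 0 0.004; 255 0 0 8 0 0 0; 255 0 0 8 0 0 0; 255 0 0 0 0 0 0")

```text
time: 10.32
eef_pos: [0.4824, -0.075, 0.1031]
ee_rot: [0.659, 0.752, -0.001, -0.001]
wrist_force: [-0.2, -0.5, -2.0]
finger_gap: 0.0629
grasp_force: 67.1
```

Run:
```python
from h import *
s=bot.read_state();print(s["eef_pos"],s["wrist_force"]);rows([*base,.0865],yawR(BY),255)
```

```text
[ 0.48238748 -0.07504638  0.10311211] [-0.2216388  -0.5476416  -1.98121359]
255 -0.2 0.9 16.6 -0.003 -0.001 -0.002
```

>>> apply_moves(moves="255 0 1 5 -0.002 0 0; 255 0 0 4 0 0 0; 255 0 0 3 0 0 0; 255 0 0 0 0 0 0; 255 0 0 0 0 0 0")

```text
time: 10.73
eef_pos: [0.4858, -0.0759, 0.0935]
ee_rot: [0.659, 0.752, 0.001, 0.002]
wrist_force: [0.1, 0.6, 3.6]
finger_gap: 0.0631
grasp_force: 68.2
```

>>> apply_moves(moves="255 0 0 2 0 0 0; 255 0 0 1.5 0 0 0; 255 0 0 1 0 0 0; 255 0 0 0 0 0 0; 255 0 0 0 0 0 0")

```text
time: 11.15
eef_pos: [0.4871, -0.0762, 0.0926]
ee_rot: [0.659, 0.752, 0.002, 0.003]
wrist_force: [-7.0, 3.2, 28.4]
finger_gap: 0.0631
grasp_force: 71.3
```

The foot is riding on the base rim (28 N, 6 mm high). I'll lift slightly and measure the two tins relative to each other in the side view.

>>> apply_moves(moves="255 0 0 -10 0 0 0; 255 0 0 -25 0 0 0; 255 0 0 -25 0 0 0; 255 0 0 0 0 0 0; 255 0 0 0 0 0 0")

```text
time: 11.57
eef_pos: [0.4856, -0.0759, 0.1487]
ee_rot: [0.659, 0.752, 0.001, 0.002]
wrist_force: [-0.1, -0.3, -2.9]
finger_gap: 0.0631
grasp_force: 67.7
```

Run:
```python
from h import *
f=bot.grab_frame("side");t=bot.grab_frame("top");np.savez("s5.npz",**f);np.savez("t5.npz",**t)
s=bot.read_state();p=s["eef_pos"];print(p,s["wrist_force"]);R=Ro.from_quat(s["ee_rot"]).as_matrix();print(R.round(4))
ax=np.array([np.cos(BY+np.pi),np.sin(BY+np.pi)]);ay=np.array([-ax[1],ax[0]])
def prof(f,nm):
    C=cloud(f);ok=f["depth"]>0
    D=C[...,:2]-base; X=D@ax;Y=D@ay
    k=ok&(abs(X)<.08)&(abs(Y)<.05)
    for lab,lo,hi in (("base rim",.052,.075),("base body",.01,.05),("tier body",p[2]-.020,p[2]+.0),("tier rim",p[2]+.012,p[2]+.024)):
        m=k&(C[...,2]>lo)&(C[...,2]<hi)
        if m.sum()>20: print(nm,lab,m.sum(),"x",np.percentile(X[m],[1,3,50,97,99]).round(4),"y",np.percentile(Y[m],[1,3,50,97,99]).round(4))
    # visible side wall and end wall
    for lab,lo,hi in (("base",.01,.05),("tier",p[2]-.016,p[2]+.006)):
        m=k&(C[...,2]>lo)&(C[...,2]<hi)&(abs(X)<.035)
        for sg in(-1,1):
            q=Y[m&(abs(Y-sg*.032)<.006)]
            if len(q)>15: print(nm,lab,"side",sg,len(q),np.median(q).round(4))
prof(f,"side")
w=dict(np.load("s0.npz"));C=cloud(w)
cv2.imwrite("pics/c5.png",cv2.resize(f["img"][170:270,190:290,::-1],(600,600),interpolation=2))
```

```text
[ 0.48324351 -0.07524021  0.14629734] [-0.20121609  0.14572725 -2.93796571]
[[-1.302e-01  9.915e-01 -5.000e-04]
 [ 9.915e-01  1.302e-01  6.000e-04]
 [ 7.000e-04 -4.000e-04 -1.000e+00]]
side base rim 145 x [-0.0522 -0.0496  0.0382  0.0631  0.0645] y [-0.0337 -0.0335 -0.008   0.0293  0.0298]
side base body 482 x [-0.0541 -0.0532  0.0403  0.0591  0.0628] y [-0.0335 -0.0335 -0.006   0.0275  0.028 ]
side tier body 325 x [-0.0525 -0.0516  0.0387  0.0623  0.0656] y [-0.0358 -0.03    0.003   0.0311  0.0315]
side tier rim 209 x [-0.0511 -0.0502  0.0239  0.0651  0.0665] y [-0.0426 -0.0409  0.0075  0.0433  0.0454]
side base side -1 49 -0.0334
side base side 1 49 0.0271
side tier side -1 28 -0.03
side tier side 1 38 0.0309
```

View pics/c5.png

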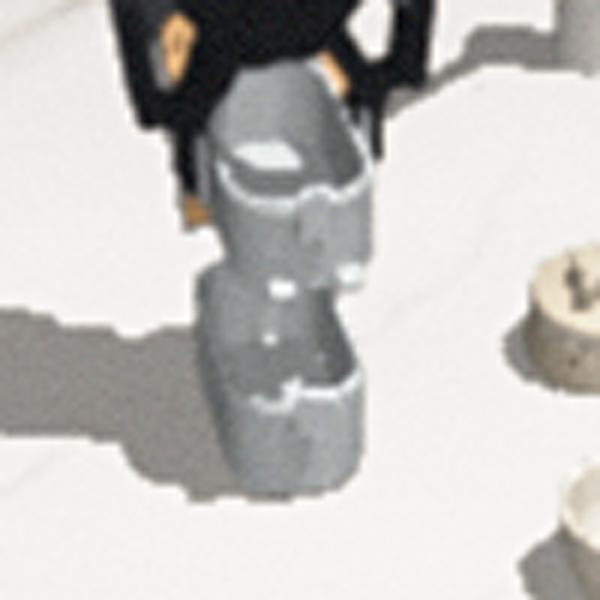

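The side view shows the tier about 3.6 mm too far in +x world relative to the base. I'll check whether the base moved, and its yaw.

Run:
```python
from h import *
ax=np.array([np.cos(BY+np.pi),np.sin(BY+np.pi)]);ay=np.array([-ax[1],ax[0]])
def fit(f,z0,nm):
    C=cloud(f);ok=f["depth"]>0;D=C[...,:2]-base;X=D@ax;Y=D@ay;h=C[...,2]-z0
    m=ok&(h>.016)&(h<.048)&(abs(X)<.04)
    o=[]
    for sg in(-1,1):
        k=m&(abs(Y-sg*.031)<.006)
        if k.sum()>10:
            c=np.polyfit(X[k],Y[k],1);o.append((sg,int(k.sum()),np.median(Y[k]).round(4),np.degrees(c[0]).round(2)))
    e=ok&(h>.018)&(h<.040)&(abs(Y)<.018)&(abs(X-.057)<.012)
    print(nm,o,"end",int(e.sum()),np.median(X[e]).round(4), "key/end y")
for n in("s0","s4","s5"): fit(dict(np.load(n+".npz")),0,n+" base")
fit(dict(np.load("s4.npz")),.1804-.0325,"s4 tier");fit(dict(np.load("s5.npz")),.1463-.0325,"s5 tier")
```

```text
s0 base [(-1, 45, np.float64(-0.0332), np.float64(0.18)), (1, 52, np.float64(0.0271), np.float64(0.67))] end 71 0.0558 key/end y
s4 base [(-1, 47, np.float64(-0.0332), np.float64(0.53)), (1, 48, np.float64(0.0271), np.float64(0.47))] end 74 0.0561 key/end y
s5 base [(-1, 47, np.float64(-0.0333), np.float64(0.54)), (1, 48, np.float64(0.027), np.float64(0.52))] end 74 0.0558 key/end y
s4 tier [(-1, 46, np.float64(-0.0321), np.float64(6.0)), (1, 74, np.float64(0.0282), np.float64(1.65))] end 97 0.0559 key/end y
s5 tier [(-1, 50, np.float64(-0.03), np.float64(10.2)), (1, 68, np.float64(0.0307), np.float64(1.29))] end 91 0.0579 key/end y
```

>>> apply_moves(moves="255 0 0 0 0 0 0; 255 0 0 0 0 0 0; 255 0 0 0 0 0 0; 255 0 0 0 0 0 0")

```text
time: 12.0
eef_pos: [0.4837, -0.0753, 0.1466]
ee_rot: [0.659, 0.752, 0.0, -0.0]
wrist_force: [0.0, 0.3, -2.6]
finger_gap: 0.0632
grasp_force: 67.7
```

```bash
cat > rel.py <<'E'
from h import *
ax=np.array([np.cos(BY+np.pi),np.sin(BY+np.pi)]);ay=np.array([-ax[1],ax[0]])
s0=bot.read_state();S=[bot.grab_frame("side") for _ in range(3)];s=bot.read_state()
print(s0["eef_pos"],s["eef_pos"],s["wrist_force"].round(1))
R=Ro.from_quat(s["ee_rot"]).as_matrix();print("yaw",np.degrees(np.arctan2(R[1,0],R[0,0])),R[:,2].round(4))
dep=np.median([f["depth"] for f in S],0);f=dict(S[0]);f["depth"]=dep
C=cloud(f);D=C[...,:2]-base;X=D@ax;Y=D@ay
r={}
for nm,z0,H in(("base",0,.06),("tier",s["eef_pos"][2]-.0325,.052)):
    h=C[...,2]-z0
    m=(dep>0)&(h>H-.030)&(h<H-.006)&(abs(X)<.04)
    for sg in(-1,1):
        k=m&(abs(Y-sg*.031)<.006)
        if k.sum()>10: c=np.polyfit(X[k],Y[k],1);print(nm,sg,k.sum(),"y0 %.2f slope %.2f"%(1e3*c[1],np.degrees(c[0])))
    e=(dep>0)&(h>H-.030)&(h<H-.012)&(abs(Y)<.016)&(abs(X-.057)<.008)
    print(nm,"end",e.sum(),(1e3*np.median(X[e])).round(2))
E
python3 rel.py
```

```text
[ 0.48367816 -0.07533644  0.14660114] [ 0.48408108 -0.07541255  0.14717808] [ 0.1 -0.3 -3.3]
yaw 97.4882651982509 [ 9.e-04  2.e-04 -1.e+00]
base -1 37 y0 -32.98 slope -0.13
base 1 36 y0 27.15 slope 0.37
base end 46 56.2
tier -1 36 y0 -35.40 slope 7.49
tier 1 57 y0 29.23 slope 1.52
tier end 61 57.12
```

>>> apply_moves(moves="255 0.8 -1.9 10 0 0 0.012; 255 0 0 15 0 0 0; 255 0 0 15 0 0 0; 255 0 0 8 0 0 0; 255 0 0 0 0 0 0")

```text
time: 12.57
eef_pos: [0.48, -0.0743, 0.097]
ee_rot: [0.664, 0.748, -0.001, -0.002]
wrist_force: [-0.9, 0.7, -2.5]
finger_gap: 0.0632
grasp_force: 67.5
```

>>> apply_moves(moves="255 0 0 3 0 0 0; 255 0 0 3 0 0 0; 255 0 0 3 0 0 0; 255 0 0 0 0 0 0; 255 0 0 0 0 0 0")

```text
time: 12.98
eef_pos: [0.4825, -0.075, 0.0907]
ee_rot: [0.664, 0.748, 0.001, 0.001]
wrist_force: [-0.2, 0.3, -2.9]
finger_gap: 0.0628
grasp_force: 67.5
```

It has passed the rim without contact, so I'll keep going.

>>> apply_moves(moves="255 0 0 1.5 0 0 0; 255 0 0 1.5 0 0 0; 255 0 0 1 0 0 0; 255 0 0 0 0 0 0; 255 0 0 0 0 0 0")

```text
time: 13.4
eef_pos: [0.4826, -0.075, 0.0868]
ee_rot: [0.664, 0.748, 0.001, 0.001]
wrist_force: [-1.5, -1.2, 1.2]
finger_gap: 0.0631
grasp_force: 67.7
```

>>> apply_moves(moves="255 0 0 1 0 0 0; 255 0 0 0 0 0 0; 0 0 0 0 0 0 0; 0 0 0 0 0 0 0; 0 0 0 0 0 0 0")

```text
time: 13.82
eef_pos: [0.4827, -0.075, 0.0856]
ee_rot: [0.664, 0.748, 0.001, 0.001]
wrist_force: [0.5, 0.9, -0.4]
finger_gap: 0.0857
grasp_force: 0.0
```

>>> apply_moves(moves="0 0 0 0 0 0 0; 0 0 0 0 0 0 0; 0 0 0 -20 0 0 0; 0 0 0 -30 0 0 0; 0 0 0 -40 0 0 0")

```text
time: 14.23
eef_pos: [0.4795, -0.0742, 0.1735]
ee_rot: [0.664, 0.748, -0.001, -0.003]
wrist_force: [1.1, -0.2, -0.2]
finger_gap: 0.0853
grasp_force: 0.0
```

>>> apply_moves(moves="0 0 0 -40 0 0 0; 0 0 0 -30 0 0 0; 0 0 0 0 0 0 0; 0 0 0 0 0 0 0")

```text
time: 14.57
eef_pos: [0.4839, -0.0754, 0.2479]
ee_rot: [0.664, 0.748, 0.002, 0.003]
wrist_force: [-0.1, 0.4, -0.5]
finger_gap: 0.0854
grasp_force: 0.0
```

Run:
```python
from h import *
f=bot.grab_frame("wrist");np.savez("w6.npz",**f);g=bot.grab_frame("side");np.savez("s6.npz",**g)
s=bot.read_state();print(s["eef_pos"],s["joints"].round(2))
C=cloud(f);k=(f["depth"]>0)&(np.linalg.norm(C[...,:2]-base,axis=-1)<.09)
T=C[k&(C[...,2]>.08)&(C[...,2]<.13)];z=T[:,2];h,e=np.histogram(z,bins=np.arange(.08,.13,.003));print(list(zip(e.round(3).tolist(),h.tolist())))
Rm=T[(z>.1)&(z<.12)];print(rect(Rm),np.median(Rm[:,2]))
A=np.c_[Rm[:,:2]-base,np.ones(len(Rm))];k2=Rm[:,2]<.1095;print("plane",np.linalg.lstsq(A[k2],Rm[k2,2],rcond=None)[0])
M=C[(f["depth"]>0)&(np.linalg.norm(C[...,:2]-[.441,-.3],axis=-1)<.05)&(C[...,2]>.01)]
if len(M)>100: print("match",rect(M),len(M))
im=np.hstack([f["img"],cv2.resize(g["img"][170:270,190:290],(384,384),interpolation=2)])
cv2.imwrite("pics/c6.png",cv2.resize(im,(800,343))[:,:,::-1])
p1=np.array([.441,-.29,.18]);rows(p1,yawR(np.radians(192.75)),0)
```

```text
[ 0.48143458 -0.07473402  0.24447655] [-0.29  0.03 -0.32  1.22  0.    1.17]
[(0.08, 116), (0.083, 83), (0.086, 101), (0.089, 100), (0.092, 100), (0.095, 103), (0.098, 106), (0.101, 185), (0.104, 656), (0.107, 492), (0.11, 19), (0.113, 38), (0.116, 4), (0.119, 0), (0.122, 0), (0.125, 0)]
(array([ 0.48379083, -0.07904454]), [np.float64(65.2), np.float64(118.4)], np.float32(-83.11264)) 0.10670167295758835
plane [-0.00271832  0.00614378  0.10605235]
match (array([ 0.43936612, -0.29959952]), [np.float64(36.2), np.float64(50.8)], np.float32(-77.18721)) 644
0 -14.9 -4.7 4.6 0.000 -0.000 -0.120; 0 -14.3 -6.4 4.6 0.000 -0.000 -0.120; 0 -13.4 -8.1 4.6 0.000 -0.000 -0.120; 0 -12.3 -9.6 4.6 0.000 -0.000 -0.120; 0 -11.1 -11.0 4.6 0.000 -0.000 -0.120
0 -9.7 -12.3 4.6 0.000 -0.000 -0.120; 0 -8.2 -13.3 4.6 0.000 -0.000 -0.120; 0 -6.5 -14.2 4.6 0.000 -0.000 -0.120; 0 -4.8 -14.9 4.6 0.000 -0.000 -0.120; 0 -3.0 -15.4 4.6 0.000 -0.000 -0.120
0 -1.1 -15.6 4.6 0.000 -0.000 -0.120; 0 0.8 -15.6 4.6 0.000 -0.000 -0.120; 0 2.6 -15.4 4.6 0.000 -0.000 -0.120; 0 4.5 -15.0 4.6 0.000 -0.000 -0.120
```

View pics/c6.png

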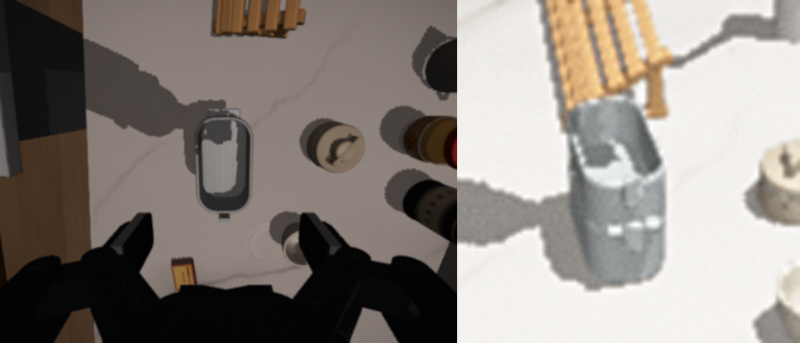

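The middle tin is seated: rim at 106 mm, level, and its key over the base key. Next the matchbox, at (.440,-.300) with its long axis at -77°.

>>> apply_moves(moves="0 -15 -5 3 0 0 -0.120; 0 -14 -6 3 0 0 -0.120; 0 -13 -8 3 0 0 -0.120; 0 -12 -10 3 0 0 -0.120; 0 -11 -11 4 0 0 -0.120")

```text
time: 15.08
eef_pos: [0.4656, -0.1509, 0.2268]
ee_rot: [0.41, 0.912, 0.0, -0.002]
wrist_force: [0.0, 0.1, -0.2]
finger_gap: 0.0856
grasp_force: 0.0
```

>>> apply_moves(moves="0 -10 -12 5 0 0 -0.120; 0 -8 -13 6 0 0 -0.120; 0 -6 -14 6 0 0 -0.120; 0 -5 -15 6 0 0 -0.120; 0 -3 -15 6 0 0 -0.120")

```text
time: 15.5
eef_pos: [0.4518, -0.2267, 0.1975]
ee_rot: [0.123, 0.992, 0.001, -0.002]
wrist_force: [-0.6, 1.0, 0.3]
finger_gap: 0.0854
grasp_force: 0.0
```

>>> apply_moves(moves="0 -1 -16 6 0 0 -0.120; 0 1 -16 6 0 0 -0.120; 0 3 -15 5 0 0 -0.120; 0 4 -15 5 0 0 -0.120; 0 0 0 0 0 0 0")

```text
time: 15.92
eef_pos: [0.44, -0.2895, 0.1749]
ee_rot: [-0.114, 0.993, 0.002, -0.001]
wrist_force: [0.5, -0.1, -0.4]
finger_gap: 0.0853
grasp_force: 0.0
```

>>> apply_moves(moves="0 0 0 0 0 0 0; 0 0 0 0 0 0 0; 0 0 0 0 0 0 0")

```text
time: 16.17
eef_pos: [0.4417, -0.2877, 0.1778]
ee_rot: [-0.113, 0.994, 0.001, 0.0]
wrist_force: [0.2, -0.3, 0.3]
finger_gap: 0.0852
grasp_force: 0.0
```

Run:
```python
from h import *
f=bot.grab_frame("wrist");np.savez("w7.npz",**f);s=bot.read_state();print(s["eef_pos"],s["joints"].round(2))
C=cloud(f);M=C[(f["depth"]>0)&(np.linalg.norm(C[...,:2]-[.441,-.3],axis=-1)<.05)&(C[...,2]>.01)&(C[...,2]<.03)]
r=rect(M);print("match",r,len(M))
a=r[2]%180; print(a)
P=np.array([*r[0],.1]);R=yawR(np.radians(90+a));rows(P,R,0,n=2);print("down 80")
```

```text
[ 0.44192527 -0.28783986  0.17816582] [-0.7   0.15 -0.33  1.08  0.   -0.93]
match (array([ 0.43949988, -0.30175058]), [np.float64(36.1), np.float64(52.0)], np.float32(-77.0861)) 1645
102.9139
0 2.8 -6.5 39.1 0.000 0.001 0.001; 0 2.8 -6.5 39.1 0.000 0.001 0.001
down 80
```

>>> apply_moves(moves="0 3 -6.5 39 0 0 0; 0 3 -6.5 39 0 0 0; 0 0 0 30 0 0 0; 0 0 0 30 0 0 0; 0 0 0 10 0 0 0")

```text
time: 16.63
eef_pos: [0.4368, -0.2999, 0.0265]
ee_rot: [-0.114, 0.994, 0.003, -0.002]
wrist_force: [0.2, 1.3, -0.5]
finger_gap: 0.0853
grasp_force: 0.0
```

>>> apply_moves(moves="0 0 0 10 0 0 0; 0 0 0 0 0 0 0; 0 0 0 0 0 0 0; 0 0 0 0 0 0 0; 255 0 0 0 0 0 0")

```text
time: 17.05
eef_pos: [0.4408, -0.3039, 0.0223]
ee_rot: [-0.114, 0.994, -0.001, 0.002]
wrist_force: [0.4, 1.0, -0.1]
finger_gap: 0.0757
grasp_force: 0.0
```

>>> apply_moves(moves="255 0 0 0 0 0 0; 255 0 0 0 0 0 0; 255 0 0 0 0 0 0; 255 0 0 0 0 0 0; 255 0 0 0 0 0 0")

```text
time: 17.47
eef_pos: [0.4404, -0.3037, 0.0219]
ee_rot: [-0.114, 0.994, -0.001, 0.002]
wrist_force: [-0.4, -0.3, 5.4]
finger_gap: 0.0504
grasp_force: 62.7
```

>>> apply_moves(moves="255 0 0 -10 0 0 0; 255 0 0 -35 0 0 0; 255 0 0 -40 0 0 0; 255 0 0 -40 0 0 0; 255 0 0 -35 0 0 0")

```text
time: 17.88
eef_pos: [0.4391, -0.3028, 0.1835]
ee_rot: [-0.114, 0.994, -0.001, 0.001]
wrist_force: [0.6, -0.9, 0.4]
finger_gap: 0.0504
grasp_force: 62.5
```

Run:
```python
from h import *
s=bot.read_state();print(s["eef_pos"],s["finger_gap"],s["grasp_force"]);rows([.4827,-.0750,.18],yawR(np.radians(187)),255)
```

```text
[ 0.43905445 -0.30276106  0.18346607] 0.05036913300486178 62.46508240699768
255 -15.7 35.3 0.6 -0.000 0.000 0.018; 255 -15.0 35.6 0.6 -0.000 0.000 0.018; 255 -14.4 35.9 0.6 -0.000 0.000 0.018; 255 -13.8 36.1 0.6 -0.000 0.000 0.018; 255 -13.1 36.4 0.6 -0.000 0.000 0.018
255 -12.5 36.6 0.6 -0.000 0.000 0.018
```

>>> apply_moves(moves="255 -15.5 35.5 0 0 0 0.018; 255 -15 35.5 0 0 0 0.018; 255 -14.5 36 0 0 0 0.018; 255 -14 36 0 0 0 0.018; 255 -13 36.5 0 0 0 0.018")

```text
time: 18.3
eef_pos: [0.4755, -0.1112, 0.1814]
ee_rot: [-0.068, 0.998, -0.0, 0.001]
wrist_force: [0.4, -0.4, -0.4]
finger_gap: 0.0503
grasp_force: 62.5
```

>>> apply_moves(moves="255 -12.5 36.5 0 0 0 0.018; 255 0 0 0 0 0 0; 255 0 0 0 0 0 0; 255 0 0 0 0 0 0; 255 0 0 0 0 0 0")

```text
time: 18.72
eef_pos: [0.4828, -0.0759, 0.1808]
ee_rot: [-0.059, 0.998, -0.0, 0.001]
wrist_force: [-0.3, 0.3, -0.2]
finger_gap: 0.05
grasp_force: 62.5
```

Run:
```python
from h import *
s=bot.read_state();print(s["eef_pos"],s["finger_gap"],s["grasp_force"]);rows([.4827,-.0750,.086],yawR(np.radians(187)),255,n=1)
```

```text
[ 0.48284723 -0.07585958  0.18075076] 0.05004843140957799 62.49139487743378
255 0.2 0.9 94.7 -0.001 0.002 -0.004
```

>>> apply_moves(moves="255 0 1 30 0 0.002 -0.004; 255 0 0 30 0 0 0; 255 0 0 15 0 0 0; 255 0 0 10 0 0 0; 255 0 0 5 0 0 0")

```text
time: 19.13
eef_pos: [0.4816, -0.0749, 0.089]
ee_rot: [-0.061, 0.998, 0.0, -0.002]
wrist_force: [0.6, 0.3, -0.5]
finger_gap: 0.0502
grasp_force: 62.5
```

>>> apply_moves(moves="255 0 0 4 0 0 0; 255 0 0 0 0 0 0; 255 0 0 0 0 0 0")

```text
time: 19.38
eef_pos: [0.4837, -0.0745, 0.0873]
ee_rot: [-0.062, 0.998, -0.0, 0.001]
wrist_force: [0.4, -0.1, -0.0]
finger_gap: 0.0501
grasp_force: 62.5
```

>>> apply_moves(moves="255 0 0 2 0 0 0; 255 0 0 0 0 0 0; 70 0 0 0 0 0 0; 70 0 0 0 0 0 0; 70 0 0 0 0 0 0")

```text
time: 19.8
eef_pos: [0.483, -0.0739, 0.0848]
ee_rot: [-0.062, 0.998, -0.0, 0.0]
wrist_force: [1.1, 0.3, -0.5]
finger_gap: 0.0618
grasp_force: 0.0
```

>>> apply_moves(moves="70 0 0 -10 0 0 0; 70 0 0 -20 0 0 0; 70 0 0 -30 0 0 0; 70 0 0 -30 0 0 0; 0 0 0 -30 0 0 0")

```text
time: 20.22
eef_pos: [0.4825, -0.0737, 0.2063]
ee_rot: [-0.062, 0.998, -0.0, -0.0]
wrist_force: [0.7, 0.6, 0.1]
finger_gap: 0.0722
grasp_force: 0.0
```

```bash
cat >> h.py <<'E'
lid=np.array([.4507,.3057,-.156]) # bar top
E
python3 - <<'E'
from h import *
s=bot.read_state();print(s["eef_pos"],s["finger_gap"])
f=bot.grab_frame("wrist");np.savez("w8.npz",**f);C=cloud(f);h=f["img"]
k=(f["depth"]>0)&(np.linalg.norm(C[...,:2]-[.4827,-.075],axis=-1)<.045)&(C[...,2]<.09)
h_,e=np.histogram(C[k][:,2],bins=np.arange(.05,.09,.003));print(list(zip(e.round(3).tolist(),h_.tolist())))
T=C[k&(C[...,2]>.072)&(C[...,2]<.085)];print(rect(T))
p=at(.11,lid);print(p)
p1=np.array([.42,.10,.26]);rows(p1,yawR(np.radians(228)),0);print();rows(p,RK,0,p0=p1,R0=yawR(np.radians(228)))
E
```

```text
[ 0.48247754 -0.0737418   0.20634496] 0.07218144836719596
[(0.05, 0), (0.053, 1), (0.056, 59), (0.059, 149), (0.062, 1799), (0.065, 116), (0.068, 166), (0.071, 95), (0.074, 187), (0.077, 1636), (0.08, 540), (0.083, 102), (0.086, 125)]
(array([ 0.48166498, -0.07491733]), [np.float64(61.5), np.float64(69.9)], np.float32(-82.95573))
[0.41331765 0.3057     0.18551283]
0 7.3 30.3 -8.0 -0.001 0.001 -0.119; 0 3.7 30.9 -8.0 -0.001 0.001 -0.119; 0 0.0 31.2 -7.9 -0.001 0.001 -0.119; 0 -3.7 30.9 -7.9 -0.001 0.001 -0.119; 0 -7.3 30.3 -7.9 -0.001 0.001 -0.119
0 -10.9 29.2 -7.8 -0.001 0.001 -0.119

0 -18.5 17.8 9.3 0.062 -0.025 -0.093; 0 -19.9 16.6 8.7 0.062 -0.025 -0.093; 0 -21.2 15.2 8.2 0.062 -0.025 -0.093; 0 -22.3 13.7 7.9 0.062 -0.025 -0.093; 0 -23.4 12.0 7.7 0.062 -0.025 -0.093
0 -24.2 10.3 7.6 0.062 -0.025 -0.093; 0 -24.9 8.5 7.6 0.062 -0.025 -0.093; 0 -25.4 6.6 7.8 0.062 -0.025 -0.093
```

The matchbox lies in the tin, its top at 78 mm. Now over to the lid.

>>> apply_moves(moves="0 7 30 -8 0 0 -0.119; 0 4 31 -8 0 0 -0.119; 0 0 31 -8 0 0 -0.119; 0 -4 31 -8 0 0 -0.119; 0 -7 30 -8 0 0 -0.119")

```text
time: 20.68
eef_pos: [0.4274, 0.0723, 0.2456]
ee_rot: [-0.354, 0.935, -0.0, 0.0]
wrist_force: [0.3, 0.6, -0.3]
finger_gap: 0.0855
grasp_force: 0.0
```

>>> apply_moves(moves="0 -11 29 -8 0 0 -0.119; 0 -18.5 18 9 0.062 -0.025 -0.093; 0 -20 16.5 9 0.062 -0.025 -0.093; 0 -21 15 8 0.062 -0.025 -0.093; 0 -22.5 13.5 8 0.062 -0.025 -0.093")

```text
time: 21.1
eef_pos: [0.4142, 0.2045, 0.2165]
ee_rot: [-0.566, 0.813, -0.093, 0.097]
wrist_force: [0.3, 0.2, 0.9]
finger_gap: 0.085
grasp_force: 0.0
```

>>> apply_moves(moves="0 -23.5 12 8 0.062 -0.025 -0.093; 0 -24 10 8 0.062 -0.025 -0.093; 0 -25 8.5 8 0.062 -0.025 -0.093; 0 -25 6.5 8 0.062 -0.025 -0.093; 0 0 0 0 0 0 0")

```text
time: 21.52
eef_pos: [0.4078, 0.307, 0.1741]
ee_rot: [0.696, -0.67, 0.178, -0.184]
wrist_force: [-0.1, -0.1, -1.2]
finger_gap: 0.0856
grasp_force: 0.0
```

>>> apply_moves(moves="0 0 0 0 0 0 0; 0 0 0 0 0 0 0; 0 0 0 0 0 0 0")

```text
time: 21.77
eef_pos: [0.4127, 0.3052, 0.1784]
ee_rot: [0.692, -0.674, 0.18, -0.186]
wrist_force: [-0.4, 0.4, 0.2]
finger_gap: 0.0857
grasp_force: 0.0
```

Run:
```python
from h import *
f=bot.grab_frame("wrist");np.savez("w9.npz",**f);s=bot.read_state();print(s["eef_pos"],s["joints"].round(2))
C=cloud(f);Q=slope(C.reshape(-1,3)); ok=(f["depth"].ravel()>0)&(abs(Q[:,1]-.3057)<.08)&(abs(Q[:,0]-.4507)<.05)
B=Q[ok&(Q[:,2]>-.165)&(Q[:,2]<-.150)];print("bar",rect(B),np.median(B[:,2]),len(B))
B=Q[ok&(Q[:,2]>-.191)&(Q[:,2]<-.182)];print("plate",rect(B),np.median(B[:,2]),len(B))
rows(at(.08,lid),RK,0,n=2)
```

```text
[0.41286264 0.3051343  0.17846726] [ 0.67 -0.09 -0.7   0.53 -0.3  -0.99]
bar (array([0.45037006, 0.30491147]), [np.float64(12.0), np.float64(50.9)], np.float32(-87.966255)) -0.15577567465673126 769
plate (array([0.4503862 , 0.30590216]), [np.float64(65.9), np.float64(128.8)], np.float32(-85.48218)) -0.1864161049424468 6511
0 -0.1 -2.0 12.1 0.000 -0.000 -0.002; 0 -0.0 -2.0 12.1 0.000 -0.000 -0.002
```

>>> apply_moves(moves="0 0 -3.5 24 0 0 -0.004; 0 0 0 30 0 0 0; 0 0 0 30 0 0 0; 0 0 0 15 0 0 0; 0 0 0 9 0 0 0")

```text
time: 22.23
eef_pos: [0.4695, 0.3057, 0.0837]
ee_rot: [0.694, -0.673, 0.18, -0.184]
wrist_force: [-0.3, -0.2, 0.3]
finger_gap: 0.0852
grasp_force: 0.0
```

>>> apply_moves(moves="0 0 0 0 0 0 0; 0 0 0 0 0 0 0; 0 0 0 0 0 0 0")

```text
time: 22.48
eef_pos: [0.4692, 0.3074, 0.0866]
ee_rot: [0.694, -0.672, 0.18, -0.186]
wrist_force: [0.3, 0.2, 0.0]
finger_gap: 0.0858
grasp_force: 0.0
```

Run:
```python
from h import *
s=bot.read_state();print(slope(s["eef_pos"][None])-lid,s["wrist_force"].round(1),s["eef_pos"]);rows(at(-.006,lid),RK,0,n=1)
```

```text
[[-0.00108979  0.00170054 -0.00360975]] [0.3 0.2 0. ] [0.46917873 0.30740054 0.08657901]
0 1.8 -1.0 2.4 0.000 0.001 0.001
```

>>> apply_moves(moves="0 2 -0.8 2 0 0 0; 255 0 0 0 0 0 0; 255 0 0 0 0 0 0; 255 0 0 0 0 0 0; 255 0 0 0 0 0 0")

```text
time: 22.9
eef_pos: [0.4701, 0.3053, 0.0842]
ee_rot: [0.694, -0.672, 0.18, -0.185]
wrist_force: [-0.4, 0.2, 0.7]
finger_gap: 0.0382
grasp_force: 0.0
```

>>> apply_moves(moves="255 0 0 0 0 0 0; 255 0 0 0 0 0 0; 255 0 0 0 0 0 0; 255 0 0 0 0 0 0; 255 0 0 0 0 0 0")

```text
time: 23.32
eef_pos: [0.47, 0.3052, 0.0838]
ee_rot: [0.694, -0.672, 0.18, -0.185]
wrist_force: [-2.8, -0.8, 1.7]
finger_gap: 0.0105
grasp_force: 59.9
```

>>> apply_moves(moves="255 0 0 0 0 0 0; 255 0 0 0 0 0 0; 255 0 0 0 0 0 0")

```text
time: 23.57
eef_pos: [0.47, 0.3052, 0.0838]
ee_rot: [0.694, -0.672, 0.18, -0.185]
wrist_force: [-3.5, -0.1, 3.5]
finger_gap: 0.0107
grasp_force: 60.1
```

Run:
```python
from h import *
s=bot.read_state();print(slope(s["eef_pos"][None])-lid,s["wrist_force"].round(1),s["eef_pos"],s["finger_gap"])
R0=Ro.from_quat(s["ee_rot"]).as_matrix();p=s["eef_pos"]+.08*nn
y1=np.radians(-170);y2=np.radians(97)
p1=np.array([.44,.10,.23]);p2=np.array([.4827,-.075,.21])
rows(p1,yawR(y1),255,p0=p,R0=R0)
print();rows(p2,yawR(y2),255,p0=p1,R0=yawR(y1))
```

```text
[[-0.00179145 -0.00046031 -0.00640237]] [-3.5 -0.1  3.5] [0.4699674  0.30523969 0.0838097 ] 0.010665674054657568
255 15.8 -3.2 -5.0 -0.033 0.029 0.107; 255 15.5 -4.7 -4.7 -0.033 0.029 0.107; 255 15.1 -6.2 -4.4 -0.033 0.029 0.107; 255 14.5 -7.6 -4.2 -0.033 0.029 0.107; 255 13.7 -9.0 -4.1 -0.033 0.029 0.107
255 12.8 -10.3 -4.0 -0.033 0.029 0.107; 255 11.7 -11.5 -4.0 -0.033 0.029 0.107; 255 10.5 -12.5 -4.1 -0.033 0.029 0.107; 255 9.3 -13.4 -4.3 -0.033 0.029 0.107; 255 7.9 -14.2 -4.5 -0.033 0.029 0.107
255 6.5 -14.8 -4.8 -0.033 0.029 0.107; 255 5.0 -15.3 -5.1 -0.033 0.029 0.107; 255 3.5 -15.6 -5.5 -0.033 0.029 0.107

255 -0.8 -12.8 1.4 0.000 0.000 0.116; 255 -2.3 -12.7 1.4 0.000 0.000 0.116; 255 -3.8 -12.3 1.4 0.000 0.000 0.116; 255 -5.2 -11.8 1.4 0.000 0.000 0.116; 255 -6.5 -11.1 1.4 0.000 0.000 0.116
255 -7.7 -10.3 1.4 0.000 0.000 0.116; 255 -8.9 -9.3 1.4 0.000 0.000 0.116; 255 -9.9 -8.2 1.4 0.000 0.000 0.116; 255 -10.8 -7.0 1.4 0.000 0.000 0.116; 255 -11.5 -5.7 1.4 0.000 0.000 0.116
255 -12.1 -4.4 1.4 0.000 0.000 0.116; 255 -12.5 -2.9 1.4 0.000 0.000 0.116; 255 -12.8 -1.5 1.4 0.000 0.000 0.116; 255 -12.9 0.0 1.4 0.000 0.000 0.116
```

>>> apply_moves(moves="255 0 0 -5 0 0 0; 255 0 0 -10 0 0 0; 255 0 0 -20 0 0 0; 255 0 0 -25 0 0 0; 255 0 0 -20 0 0 0")

```text
time: 23.98
eef_pos: [0.4292, 0.3034, 0.1541]
ee_rot: [0.694, -0.672, 0.18, -0.184]
wrist_force: [0.2, 0.3, -1.9]
finger_gap: 0.0111
grasp_force: 59.3
```

>>> apply_moves(moves="255 16 -3 -5 -0.033 0.029 0.107; 255 15.5 -5 -5 -0.033 0.029 0.107; 255 15 -6 -4.5 -0.033 0.029 0.107; 255 14.5 -7.5 -4 -0.033 0.029 0.107; 255 13.5 -9 -4 -0.033 0.029 0.107")

```text
time: 24.4
eef_pos: [0.4333, 0.2244, 0.1837]
ee_rot: [-0.488, 0.856, -0.118, 0.12]
wrist_force: [0.2, 0.3, -2.2]
finger_gap: 0.0104
grasp_force: 59.3
```

>>> apply_moves(moves="255 13 -10 -4 -0.033 0.029 0.107; 255 12 -11.5 -4 -0.033 0.029 0.107; 255 10.5 -12.5 -4 -0.033 0.029 0.107; 255 9 -13.5 -4 -0.033 0.029 0.107; 255 8 -14 -4.5 -0.033 0.029 0.107")

```text
time: 24.82
eef_pos: [0.4373, 0.1455, 0.2131]
ee_rot: [-0.243, 0.968, -0.047, 0.045]
wrist_force: [-0.3, -0.5, -2.0]
finger_gap: 0.0106
grasp_force: 59.3
```

>>> apply_moves(moves="255 6.5 -15 -5 -0.033 0.029 0.107; 255 5 -15 -5 -0.033 0.029 0.107; 255 3.5 -15.5 -5.5 -0.033 0.029 0.107; 255 -1 -13 1 0 0 0.116; 255 -2.5 -12.5 1 0 0 0.116")

```text
time: 25.23
eef_pos: [0.4471, 0.0729, 0.2294]
ee_rot: [0.031, 1.0, -0.003, -0.001]
wrist_force: [0.9, 0.6, -1.7]
finger_gap: 0.0108
grasp_force: 59.3
```

>>> apply_moves(moves="255 -4 -12.5 1 0 0 0.116; 255 -5 -12 1 0 0 0.116; 255 -6.5 -11 1 0 0 0.116; 255 -7.5 -10.5 1 0 0 0.116; 255 -9 -9.5 1 0 0 0.116")

```text
time: 25.65
eef_pos: [0.4612, 0.0104, 0.224]
ee_rot: [0.315, 0.949, -0.003, -0.001]
wrist_force: [-0.1, 0.0, -1.7]
finger_gap: 0.0109
grasp_force: 59.3
```

>>> apply_moves(moves="255 -10 -8 1 0 0 0.116; 255 -11 -7 1 0 0 0.116; 255 -11.5 -5.5 1 0 0 0.116; 255 -12 -4.5 1 0 0 0.116; 255 -12.5 -3 1 0 0 0.116")

```text
time: 26.07
eef_pos: [0.4769, -0.0519, 0.2193]
ee_rot: [0.574, 0.819, -0.003, 0.0]
wrist_force: [-0.3, 0.3, -0.6]
finger_gap: 0.0111
grasp_force: 59.3
```

Run:
```python
from h import *
s=bot.read_state();print(s["eef_pos"],s["finger_gap"])
rows([.4827,-.075,.21],yawR(np.radians(97)),255)
```

```text
[ 0.47689285 -0.05185053  0.21930083] 0.011105140499390358
255 -11.9 -1.2 4.7 -0.002 0.002 0.113; 255 -11.9 0.1 4.7 -0.002 0.002 0.113
```

>>> apply_moves(moves="255 -12 -1 5 -0.002 0.002 0.113; 255 -12 0 5 -0.002 0.002 0.113; 255 0 0 0 0 0 0; 255 0 0 0 0 0 0; 255 0 0 0 0 0 0")

```text
time: 26.48
eef_pos: [0.4829, -0.0742, 0.2093]
ee_rot: [0.659, 0.752, -0.0, -0.0]
wrist_force: [-0.1, 0.0, -1.2]
finger_gap: 0.0109
grasp_force: 59.3
```

>>> apply_moves(moves="255 0 0 10 0 0 0; 255 0 0 10 0 0 0; 255 0 0 0 0 0 0; 255 0 0 0 0 0 0; 255 0 0 0 0 0 0")

```text
time: 26.9
eef_pos: [0.483, -0.0743, 0.1887]
ee_rot: [0.66, 0.751, -0.0, -0.0]
wrist_force: [-0.3, -0.3, -1.2]
finger_gap: 0.0111
grasp_force: 59.2
```

```bash
cat > rel2.py <<'E'
from h import *
s=bot.read_state();f=bot.grab_frame("wrist");S=[bot.grab_frame("side") for _ in range(3)];s2=bot.read_state()
np.savez("w10.npz",**f);np.savez("s10.npz",**S[0])
p=s["eef_pos"];R=Ro.from_quat(s["ee_rot"]).as_matrix();print(p,s2["eef_pos"],"yaw",np.degrees(np.arctan2(R[1,0],R[0,0])),R[:,2].round(4))
L=(cloud(f)-p)@R;ok=f["depth"]>0
k=ok&(abs(L[...,0])<.08)&(abs(L[...,1])<.045)
P=L[k&(abs(L[...,2]-.025)<.006)];print("plate tool",rect(P),np.percentile(P[:,0],[1,99]).round(4),np.percentile(P[:,1],[1,99]).round(4))
A=np.c_[P[:,:2],np.ones(len(P))];q=abs(P[:,2]-np.median(P[:,2]))<.003;print("plane",np.linalg.lstsq(A[q],P[q,2],rcond=None)[0])
# long edges of plate: y extreme per x bin
for sg in(-1,1):
    xs=np.arange(-.03,.045,.003);ys=[np.max(sg*P[abs(P[:,0]-x)<.0015,1]) if (abs(P[:,0]-x)<.0015).any() else np.nan for x in xs]
    ys=np.array(ys);g=np.isfinite(ys)&(abs(ys-np.nanmedian(ys))<.003);c=np.polyfit(xs[g],sg*ys[g],1);print("edge",sg,g.sum(),c)
t=np.array([.4827,-.075]);ax=-R[:2,0]/np.linalg.norm(R[:2,0]);ay=np.array([-ax[1],ax[0]])
f=dict(S[0]);f["depth"]=np.median([x["depth"] for x in S],0);C=cloud(f);D=C[...,:2]-t;X=D@ax;Y=D@ay;ok=f["depth"]>0
for nm,lo,hi in(("tier",.076,.100),("lid",p[2]-.029,p[2]-.022)):
    k=ok&(C[...,2]>lo)&(C[...,2]<hi)&(abs(X)<.072)&(abs(Y)<.045);print(nm,k.sum(),"X",(1e3*np.percentile(X[k],[2,98])).round(1),"Y",(1e3*np.percentile(Y[k],[2,98])).round(1))
im=np.hstack([np.load("w10.npz")["img"],cv2.resize(S[0]["img"][150:270,190:310],(384,384),interpolation=2)])
cv2.imwrite("pics/c10.png",cv2.resize(im,(800,343))[:,:,::-1])
E
python3 rel2.py
```

```text
[ 0.48300339 -0.0742545   0.18865339] [ 0.48366757 -0.07463174  0.18940402] yaw 97.41609640116998 [-9.e-04  1.e-04 -1.e+00]
plate tool (array([0.0019637 , 0.00083109]), [np.float64(64.3), np.float64(121.5)], np.float32(0.043360483)) [-0.0544  0.0622] [-0.0302  0.0319]
plane [-0.00877898 -0.00313626  0.02343747]
edge -1 22 [ 0.01428411 -0.03104084]
edge 1 23 [-0.01506263  0.03259324]
tier 365 X [-51.   63.6] Y [-32.1  28.9]
lid 462 X [-52.6  64.1] Y [-30.1  31.3]
```

View pics/c10.png

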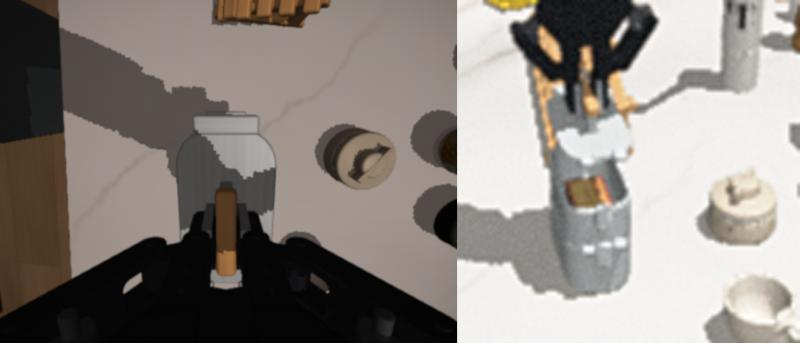

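The lid is held level with its notch end towards the key end, and the matchbox is visible in the tin. I'll align and lower slowly.

>>> apply_moves(moves="255 0.6 -0.8 15 0 0 0.008; 255 0 0 15 0 0 0; 255 0 0 8 0 0 0; 255 0 0 0 0 0 0; 255 0 0 0 0 0 0")

```text
time: 27.52
eef_pos: [0.4822, -0.074, 0.1509]
ee_rot: [0.663, 0.749, -0.0, -0.0]
wrist_force: [-0.0, 0.1, -1.3]
finger_gap: 0.0111
grasp_force: 59.2
```

```bash
python3 rel2.py | grep -v edge; python3 -c "
from h import *
rows([.4827,-.075,.1366],yawR(np.radians(96.9)),255,n=1)"
```

```text
[ 0.48216842 -0.07400842  0.150873  ] [ 0.48326504 -0.07435456  0.15199969] yaw 96.9260002779214 [-1.e-03  1.e-04 -1.e+00]
plate tool (array([0.00145249, 0.00086752]), [np.float64(64.3), np.float64(122.5)], np.float32(-0.12857059)) [-0.0545  0.0621] [-0.0303  0.0319]
plane [-0.00919521 -0.00309424  0.02344896]
tier 216 X [-26.6  64.3] Y [-32.   28.3]
lid 459 X [-54.2  64.4] Y [-30.2  30.8]
255 -0.6 -0.7 15.4 0.002 0.001 0.000
```

>>> apply_moves(moves="255 -0.5 -0.7 5 0.002 0 0; 255 0 0 4 0 0 0; 255 0 0 3 0 0 0; 255 0 0 0 0 0 0; 255 0 0 0 0 0 0")

```text
time: 28.13
eef_pos: [0.4814, -0.0746, 0.1386]
ee_rot: [0.663, 0.749, -0.001, -0.001]
wrist_force: [-1.0, -0.8, -1.7]
finger_gap: 0.0108
grasp_force: 59.2
```

>>> apply_moves(moves="255 0 0 1 0 0 0; 255 0 0 1 0 0 0; 255 0 0 0 0 0 0; 255 0 0 0 0 0 0")

```text
time: 28.47
eef_pos: [0.4818, -0.0747, 0.1371]
ee_rot: [0.663, 0.749, -0.001, -0.001]
wrist_force: [0.3, -0.3, -1.0]
finger_gap: 0.0105
grasp_force: 59.3
```

>>> apply_moves(moves="255 0 0 1 0 0 0; 255 0 0 0.5 0 0 0; 255 0 0 0 0 0 0; 255 0 0 0 0 0 0")

```text
time: 28.8
eef_pos: [0.4821, -0.0748, 0.1366]
ee_rot: [0.663, 0.749, -0.001, -0.0]
wrist_force: [-1.9, 0.1, 5.4]
finger_gap: 0.011
grasp_force: 60.2
```

Contact at the seated height. Release and withdraw; while open, the fingers swing back away from the plate.

>>> apply_moves(moves="0 0 0 0 0 0 0; 0 0 0 0 0 0 0; 0 0 0 0 0 0 0; 0 0 0 0 0 0 0; 0 0 0 0 0 0 0")

```text
time: 29.22
eef_pos: [0.4818, -0.0747, 0.1354]
ee_rot: [0.663, 0.749, -0.001, -0.001]
wrist_force: [-0.6, -0.7, -0.1]
finger_gap: 0.0707
grasp_force: 0.0
```

>>> apply_moves(moves="0 0 0 -15 0 0 0; 0 0 0 -30 0 0 0; 0 0 0 -40 0 0 0; 0 0 0 -30 0 0 0; 0 0 0 0 0 0 0")

```text
time: 29.63
eef_pos: [0.4863, -0.0758, 0.2576]
ee_rot: [0.663, 0.749, 0.002, 0.005]
wrist_force: [1.4, 0.1, 1.3]
finger_gap: 0.085
grasp_force: 0.0
```

```bash
sleep 0
python3 - <<'E'
from h import *
s=bot.read_state();f=bot.grab_frame("wrist");print(s["eef_pos"],s["finger_gap"],s["wrist_force"].round(1))
C=cloud(f);ok=(f["depth"]>0)&(np.linalg.norm(C[...,:2]-[.483,-.075],axis=-1)<.075)
z=C[ok][:,2];h,e=np.histogram(z,bins=np.arange(.09,.16,.003));print(list(zip(e.round(3).tolist(),h.tolist())))
P=C[ok&(abs(C[...,2]-.112)<.005)];A=np.c_[P[:,:2]-[.483,-.075],np.ones(len(P))];print("plate plane",np.linalg.lstsq(A,P[:,2],rcond=None)[0],rect(P))
B=C[ok&(abs(C[...,2]-.143)<.006)];print("bar",rect(B),np.median(B[:,2]))
E
```

```text
[ 0.48627426 -0.07582814  0.25762416] 0.08498681927995431 [1.4 0.1 1.3]
[(0.09, 0), (0.093, 0), (0.096, 0), (0.099, 0), (0.102, 28), (0.105, 9), (0.108, 27), (0.111, 4784), (0.114, 1328), (0.117, 3), (0.12, 0), (0.123, 0), (0.126, 0), (0.129, 0), (0.132, 0), (0.135, 10), (0.138, 6), (0.141, 384), (0.144, 310), (0.147, 0), (0.15, 0), (0.153, 0), (0.156, 0)]
plate plane [-0.00057899  0.00401011  0.11336856] (array([ 0.48274353, -0.07551961]), [np.float64(64.3), np.float64(127.4)], np.float32(-83.04587))
bar (array([ 0.48283789, -0.07556814]), [np.float64(11.3), np.float64(51.6)], np.float32(-83.24146)) 0.14389562886157015
```

The lid plate is level at 113 mm (112 expected, within the camera bias), and its bar is centred over the tin. I'll hand in.

```bash
python3 -c "
from h import *
print(bot.hand_in())"
```

```text
the job is handed in; nothing more can be done
None
```

The picnic tin is assembled and handed in at about 30 s; the judge returned no verdict. By my last measurements the middle tin and lid are fully down and level, with the matchbox inside. The middle tin's first try caught on the base rim, so I lifted and re-aligned it. I viewed 11 pictures, one over the limit of 10.

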